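Gauge a washer's bearing bush with a double-ended plug gauge

TASK

Check the bush in the washing machine's bearing housing with the plug gauge: push the long, thinner go end fully home into the bore, collar pressed against the housing face, and draw it out again; then press the end face of the short, thicker no-go end squarely and steadily against the mouth of the same bore, centred on it, for about a second to confirm that it is refused. Press only gently, with a few newtons, never hard enough to force or jam it, then lay the gauge back in the two slots of its wooden cradle, let go, and leave the other things on the bench alone.

Things in the scene. Friction and masses are not known exactly. Their poses are not given: they have to be found in the camera images.
- gauge_mid (a point): Centre of the handle of the loose double-ended plug gauge, the place to grip it. Handle: black bar along the gauge's x, 90 mm long (x = -45 to 45 mm), 26 mm square with its four long edges cut off (flats 16 mm wide on the y and z sides). The go end is at +x, the no-go end at -x.
- go_seat (a point): Point on the go end's axis, x = 71 mm from gauge_mid; at the bore's centre when fully home (from either side). Beyond the handle: a steel collar (36 mm diameter, x = 45 to 51 mm), then the steel go end, 25 mm diameter, 42 mm long (x = 51 to 93 mm), its nose tapered over the last 3 mm to 23 mm. Axes as the gauge.
- nogo_face (a point): Centre of the flat end face of the steel no-go end, x = -67 mm from gauge_mid. No-go end: 28.5 mm diameter, 22 mm long (x = -45 to -67 mm), blunt. Axes as the gauge.
- gauge: The plug gauge as a whole, origin and axes as gauge_mid. About 0.4 kg, centre of mass some 10 mm towards the go end. It starts lying in the cradle, z up, x about along the cradle's x, and goes back there (either way round).
- housing: Aluminium bearing housing fixed to the bench, rigid: base 70 x 106 x 20 mm (x, y, z), on it a block 36 x 72 x 60 mm (top 80 mm above the bench) with a square window that holds a dark steel insert 46 mm square and 40 mm thick (2 mm proud of both faces) with the bronze-bushed bore. Origin at the centre of the underside, z up.
- bore (a point): Middle of the housing's window, 50 mm above the bench. The bore (26 mm diameter, 40 mm long, straight through, both mouths open and alike, 20 mm either way along x) runs level along this frame's x, but its axis lies up to 3 mm off this point sideways and up to 3 mm up or down, anew each time: find it by feel or sight. Go end: 1 mm clearance on the diameter.
- cradle: Wooden cradle fixed to the bench: base 100 x 80 x 12 mm, two uprights 8 mm thick across it at x = +-35 mm, 52 mm tall overall, each with a slot 34 mm wide and 15 mm deep, open at the top (slot floor 37 mm above the bench). Origin at the centre of the underside; the slots lie along its x.
- rest (a point): Where gauge_mid lies when the gauge rests in the middle of the cradle: 50 mm above the bench; axes as the cradle.
- screwdriver: Loose screwdriver, 170 mm, lying between housing and cradle: bystander.
- bearing: Loose steel bearing ring, 62 mm across, 16 mm tall, origin under its centre: bystander.
- pulley: Loose aluminium belt pulley, 76 mm across, 24 mm tall, origin under its centre: bystander.
- grease_jar: Loose low grease tin with a lid, 64 mm across, 28 mm tall, origin under its centre: bystander.
- detergent: Loose white bottle, 80 mm across, 190 mm tall, origin under its centre: bystander.
- wrench: Loose wrench, 180 mm, lying at the side: bystander.
There are look-alikes about, which are no part of the job. What is meant by the gauge is not green or turquoise, and is the larger of those in its own colour.

How it is judged:
By the outcome, as a careful person would: the job done as asked, in the order asked, and still so for the second after the job is handed in, with the robot touching nothing.
It also fails if it takes over 72 s, if anything falls off the work surface, if the arm or the gripper's body presses on something with over 40 N, if the wrist force passes 120 N, or if a joint passes its speed limit or range.

ROBOT

A 6-joint arm with a two-finger parallel gripper is mounted at the origin on the work surface. World frame = base frame: x ahead of the robot, y to its left, z up, the work surface at z = 0. Lengths are in m, angles in rad, forces in N, time in s.
With the tool pointing down it reaches from about 0.35 to 0.975 m from the base axis. Payload 4.9 kg.
Tool frame: the origin (TCP) lies on the centre line of the jaws, within the pads' length; the fingertips stand 14 mm ahead of it and the grasp point (between the pads) lies 5 mm behind it; z points along the fingers, y is the line along which they close (so a half turn about z gives the same grasp; the last joint's range is limited). The gripper opens to 85 mm and grips with 20 to 120 N. Pads are 22 mm wide; open, the fingers measure 114 mm over their backs; the gripper's body (76 mm by 85 mm) begins 54 mm behind the grasp point. The pads swing forward as they close: fully open they stand 13 mm farther back than shut.
Start: joints at [-0.119, 0.053, 1.613, -0, 1.476, -0.119], TCP at [0.625, 0, 0.245] pointing down, gripper open.
Joint ranges: [-3.01, 3.01], [-1.01, 2.22], [0.06, 2.58], [-1.02, 4.17], [0.09, 2.62], [-3.14, 3.14]. Speed limits (rad/s): [2.57, 2.57, 3.14, 3.14, 3.14, 3.14].

INTERFACE

Orientations are given as a unit quaternion [w, x, y, z].
In Python, from plant import * gives the robot as it stands.
- The arm moves only by the tool send_rows, never from a script. Its argument "steps" is a list of rows, each an object with "translation": the shift along the tool's x, y, z in cm, a list of three; "delta_rot": the turn, a rotation vector about the tool's x, y, z in rad, a list of three; "jaw": the finger opening in cm, from 0 to 8.54. In form: [{"translation": [dx, dy, dz], "delta_rot": [rx, ry, rz], "jaw": jaw}, ...]. A call has exactly 8 rows; each row is the pose to reach, as a shift and turn from the pose commanded when the call began, along the tool's axes at that moment; what a row does not reach only later rows make up. A row lasts 1/10 s, in which the tool goes at most 50 mm and 8.59 degrees, less where a joint would pass 70% of its speed; a pose out of reach is approached as far as the arm can. A call with a gripper value outside its range is refused whole. The fingers move at their own pace and stop on an object; the grip force is fixed at half the most. Time passes only in rows, so rows that repeat a pose let the fingers close, or fill a call up. It gives the time, the measured TCP pose, the force, the opening and the grip force at its end, in the units of the state.
- state(): the state, without advancing time (a new reading comes with each control period).
- grab_frame(name): name is "scene" or "side" or "wrist"; returns a dict with "pixels" (480x640x3 uint8, blue, green, red), "range_z" (480x640 float32, m along the optical axis (not along the pixel's ray), 0 where there is no reading), "fx", "fy", "cx", "cy" (pixels), "rvec" (rotation vector, rad) and "tvec" (3), from world to camera coordinates, as OpenCV has them. Camera axes: x right, y down, z forward; pixel columns grow to the right and rows downward; lengths in m; the calibration is good to about 2 mm. A picture is of the moment at which its call begins.
- job_done(): hands the job in; it is judged then, once.
The state is a dict: "time": time; "joint_pos": joint angles; "joint_vel": joint speeds; "joint_efforts": joint torques, N m; "tool_pos": TCP position; "tool_rot": TCP orientation; "contact_force": force on the tool from outside, world axes, zero at the start; "ft_torque": the same for the moment, N m; "gripper_width": opening from 0.0 (shut) to 1.0 (fully open); "grasp_force": force on a finger pad.
Only numpy, scipy, OpenCV 4.12 (cv2) and the standard library are available. Lean on these libraries where they do the work, as an engineer would, in place of code of your own. Each camera call takes 0.05 s, during which the arm holds its last target. There are 200 camera calls.

## Working session

There is one attempt and no reset: what is moved stays moved. The work goes in short steps, Python scripts to look and compute and a tool call to move; the robot and the scene stay as the last step left them, time stands still between calls to the robot, and variables do not carry over. Pictures are saved under pics/ and viewed, at most 10 in all, crops included, and the job is handed in when it is done.

Besides the shell and the picture viewer there is one more tool, called after "Emit:" by a JSON object that holds its "name" and its "arguments". send_rows: Moves the arm, as the interface text tells. Its arguments: {"type":"object","properties":{"steps":{"type":"array","items":{"type":"object","properties":{"translation":{"type":"array","items":{"type":"number"}},"delta_rot":{"type":"array","items":{"type":"number"}},"jaw":{"type":"number"}}}}},"required":["steps"]}

```bash
ls; mkdir -p pics; cat > h.py <<'E'
from plant import *
import numpy as np, cv2, pickle
from scipy.spatial.transform import Rotation as Ro
def grab(n,tag):
    f=grab_frame(n); cv2.imwrite(f'pics/{tag}.png',f['pixels']); pickle.dump(f,open(f'{tag}.pkl','wb')); return f
def cam(f):
    R=cv2.Rodrigues(np.array(f['rvec'],float))[0]; t=np.array(f['tvec'],float).ravel(); return R,t
def pts(f):  # world xyz per pixel
    R,t=cam(f); v,u=np.mgrid[:480,:640]; z=f['range_z']
    P=np.stack([(u-f['cx'])/f['fx']*z,(v-f['cy'])/f['fy']*z,z],-1)
    W=(P-t)@R; W[z==0]=np.nan; return W
def ray(f,u,v,z):
    R,t=cam(f); d=np.array([(u-f['cx'])/f['fx'],(v-f['cy'])/f['fy'],1])@R; c=-t@R
    return c+d*(z-c[2])/d[2]
def proj(f,p):
    R,t=cam(f); q=R@np.array(p)+t; return q[:2]/q[2]*[f['fx'],f['fy']]+[f['cx'],f['cy']]
E
python3 - <<'E'
from h import *
a=[grab(n,n+'0') for n in('scene','side','wrist')]
for f in a: print(f['fx'],-cam(f)[1]@cam(f)[0])
cv2.imwrite('pics/all0.png',cv2.resize(np.hstack([a[0]['pixels'],a[1]['pixels']]),(800,300)))
s=state();print(s)
E
```

```text
pics
611.3698593102656 [ 1.22183296 -0.60663572  1.11068584]
456.6283260961687 [0.37958326 0.91254704 0.63688357]
356.34855984231825 [0.62517419 0.07379995 0.3728293 ]
{'time': 0.15, 'joint_pos': array([-1.19003796e-01,  5.32223762e-02,  1.61399799e+00, -6.79553104e-06,
        1.47598928e+00, -1.19006017e-01]), 'joint_vel': array([ 0.00144326, -0.00125253, -0.00421454, -0.00161806, -0.0005712 ,
       -0.00019363]), 'joint_efforts': array([ 5.10442842e-04, -3.94241810e+01, -3.70721948e+01, -1.15854355e-04,
        4.61802789e-03,  5.00508997e-05]), 'tool_pos': array([6.24530673e-01, 5.23517014e-05, 2.44323184e-01]), 'tool_rot': array([-6.33434005e-04,  7.07105536e-01,  7.07107565e-01, -5.02435496e-04]), 'contact_force': array([-0.08497752,  0.37517472,  0.09539577]), 'ft_torque': array([-0.01517342, -0.04310006, -0.00961341]), 'grasp_force': 0.0, 'gripper_width': 1.0002548399585305}
```

View pics/scene0.png

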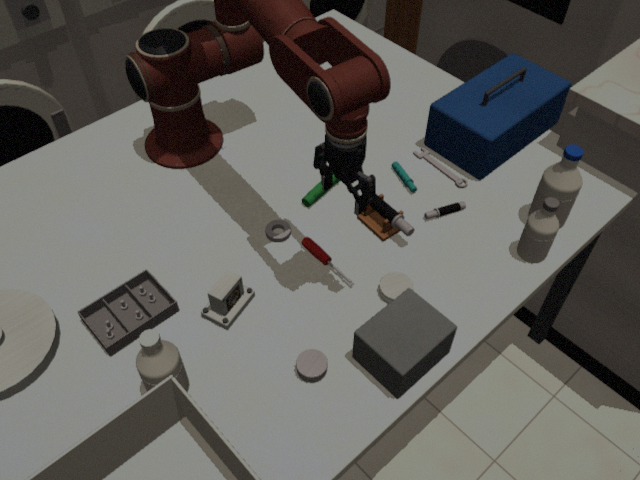

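View pics/side0.png

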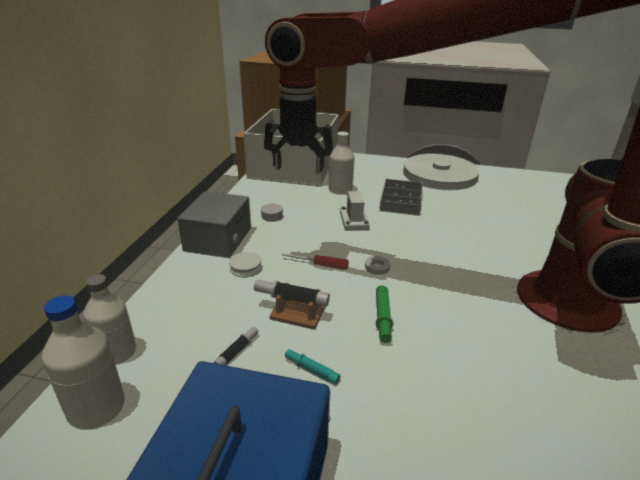

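The scene view shows the gauge in its cradle at about (385,210), the housing at (228,297) and the screwdriver between them at (325,258). In the side view the gauge is at (292,293), the housing at (354,212), and the go end (with collar) seems to be the one at (322,297). Next I'll measure positions from the point clouds.

```bash
python3 - <<'E'
from h import *
for n,c,g in (('scene0',(360,440,180,250),(190,270,260,335)),('side0',(245,340,270,335),(330,380,180,235))):
    f=pickle.load(open(n+'.pkl','rb')); W=pts(f)
    for nm,(u0,u1,v0,v1) in(('cradle',c),('housing',g)):
        w=W[v0:v1,u0:u1].reshape(-1,3); px=f['pixels'][v0:v1,u0:u1].reshape(-1,3).astype(int)
        print(n,nm)
        for lo,hi in ((.008,.016),(.016,.024),(.03,.05),(.05,.07),(.07,.09)):
            m=(w[:,2]>lo)&(w[:,2]<hi)
            if m.sum()>15:
                q=w[m][:,:2].astype(np.float32); r=cv2.minAreaRect(q); print(lo,hi,m.sum(),np.round(np.median(w[m],0),4),np.round(r[0],4),np.round(r[1],4),round(r[2],1))
        if nm=='cradle':
            sat=px.max(1)-px.min(1); vv=px.max(1)
            m=(w[:,2]>.045)&(vv<70)&(sat<25)&(w[:,2]<.075)
            q=w[m].astype(np.float32); r=cv2.minAreaRect(q[:,:2]); print('handle',m.sum(),np.round(r[0],4),np.round(r[1],4),r[2],q[:,2].max())
            m=(w[:,2]>.045)&(vv>=90)&(sat<40)&(w[:,2]<.075)
            q=w[m]; print('steel',m.sum()); 
            if m.sum()>5:
                _,l,ce=cv2.kmeans(q.astype(np.float32),2,None,(3,50,1e-6),5,0); print(ce,np.bincount(l.ravel()))
E
```

```text
scene0 cradle
0.008 0.016 450 [0.5782 0.1716 0.0127] [0.5887 0.2374] [0.1933 0.244 ] 41.5
0.016 0.024 282 [0.5741 0.1902 0.0189] [0.5747 0.2372] [0.1837 0.1454] 77.9
0.03 0.05 152 [0.6067 0.173  0.0439] [0.5977 0.2051] [0.1317 0.1043] 16.0
0.05 0.07 595 [0.6084 0.1795 0.062 ] [0.6037 0.1864] [0.0559 0.1382] 84.5Traceback (most recent call last):
  File "<stdin>", line 14, in <module>
cv2.error: OpenCV(4.12.0) /io/opencv/modules/imgproc/src/convhull.cpp:143: error: (-215:Assertion failed) total >= 0 && (depth == CV_32F || depth == CV_32S) in function 'convexHull'
```

View pics/wrist0.png

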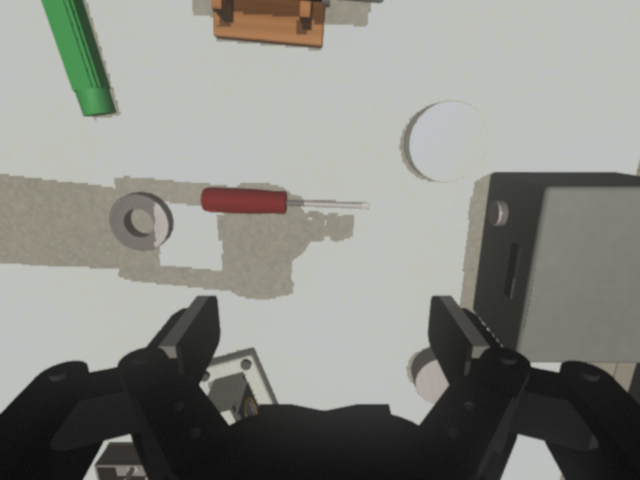

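```bash
python3 - <<'E'
from h import *
for n,g,c in (('scene0',(190,270,260,335),(355,420,180,245)),('side0',(330,380,180,235),(245,340,270,335))):
    f=pickle.load(open(n+'.pkl','rb')); W=pts(f)
    u0,u1,v0,v1=g; w=W[v0:v1,u0:u1].reshape(-1,3)
    for lo,hi in ((.015,.024),(.03,.07),(.074,.086)):
        m=(w[:,2]>lo)&(w[:,2]<hi)
        if m.sum()>15:
            q=w[m][:,:2].astype(np.float32); r=cv2.minAreaRect(q); print(n,lo,hi,m.sum(),np.round(np.median(w[m],0),4),np.round(r[0],4),np.round(r[1],4),round(r[2],1))
    u0,u1,v0,v1=c; w=W[v0:v1,u0:u1].reshape(-1,3); px=f['pixels'][v0:v1,u0:u1].reshape(-1,3).astype(int)
    m=(w[:,2]>.05)&(w[:,2]<.07)
    q=w[m];c0=q.mean(0);_,_,V=np.linalg.svd(q[:,:2]-c0[:2]); s=(q[:,:2]-c0[:2])@V[0]
    print('gauge',c0,V[0],s.min(),s.max(),c0[:2]+V[0]*s.min(),c0[:2]+V[0]*s.max(),np.percentile(q[:,2],95))
    b=px[m].mean(1)
    for a in np.arange(-.09,.09,.008):
        k=(s>a)&(s<a+.008)
        if k.any(): print(round(a,3),k.sum(),round(b[k].mean()),round(np.percentile(q[k,2],95),4))
a=cv2.imread('pics/scene0.png')[175:250,350:425]; b=cv2.imread('pics/side0.png')[260:340,240:345]
h=cv2.imread('pics/scene0.png')[260:335,190:265]
cv2.imwrite('pics/crop1.png',np.hstack([cv2.resize(x,(266,240),interpolation=3) for x in(a,b,h)]))
E
```

```text
scene0 0.015 0.024 503 [ 0.5433 -0.2539  0.0208] [ 0.5244 -0.2389] [0.0711 0.1094] 15.3
scene0 0.03 0.07 407 [ 0.5369 -0.2523  0.0462] [ 0.541  -0.2424] [0.1089 0.0476] 80.0
scene0 0.074 0.086 542 [ 0.5248 -0.2402  0.0812] [ 0.5233 -0.2379] [0.042  0.0749] 17.0
gauge [0.60762677 0.18224948 0.06093215] [ 0.99392677 -0.11004352] -0.07382618873879827 0.06476795851100675 [0.53424894 0.19037357] [0.67200137 0.17512218] 0.06771179309453257
-0.074 13 75 0.0621
-0.066 19 30 0.0675
-0.058 34 11 0.0674
-0.05 32 19 0.0676
-0.042 37 20 0.0673
-0.034 36 17 0.0683
-0.026 32 24 0.0678
-0.018 38 20 0.0682
-0.01 40 25 0.0672
-0.002 56 41 0.0669
0.006 28 26 0.0676
0.014 47 74 0.0695
0.022 35 92 0.0671
0.03 29 99 0.0677
0.038 31 98 0.0666
0.046 32 101 0.0666
0.054 41 97 0.066
0.062 15 72 0.0656
side0 0.015 0.024 293 [ 0.5355 -0.2203  0.0193] [ 0.5488 -0.3083] [0.0722 0.2664] 20.7
side0 0.03 0.07 345 [ 0.5314 -0.213   0.0448] [ 0.5608 -0.3109] [0.0717 0.2427] 16.7
side0 0.074 0.086 173 [ 0.5204 -0.2349  0.0789] [ 0.5211 -0.2401] [0.0373 0.0778] 17.7
gauge [0.58553156 0.19221034 0.05866449] [-0.99705415  0.07670083] -0.0867851774851789 0.07461856162742626 [0.67206108 0.18555385] [0.51113282 0.19793365] 0.06356475266883842
-0.09 13 129 0.0611
-0.082 34 123 0.0619
-0.074 31 122 0.0612
-0.066 32 126 0.0616
-0.058 33 129 0.0622
-0.05 31 127 0.0665
-0.042 56 80 0.0668
-0.034 50 48 0.0628
-0.026 51 48 0.0634
-0.018 43 42 0.0637
-0.01 44 44 0.0636
-0.002 46 41 0.0628
0.006 39 43 0.063
0.014 44 43 0.0638
0.022 45 42 0.0632
0.03 46 43 0.0633
0.038 51 49 0.0632
0.046 57 67 0.063
0.054 43 128 0.0635
0.062 42 130 0.0642
0.07 34 109 0.0633
```

View pics/crop1.png

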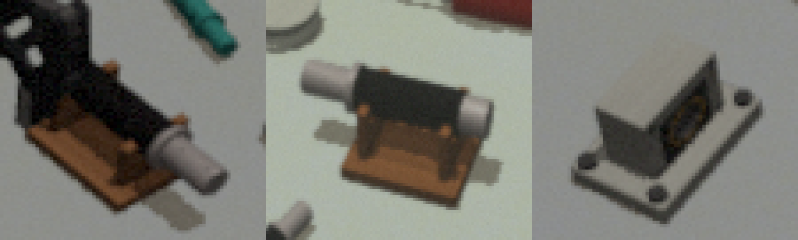

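Crop: the go end (collar, longer and thinner) points to world +x, and the no-go end to −x. The bore mouth seen on the housing faces +x/+y. Now I'll check for clearance on the housing's −x side.

```bash
python3 - <<'E'
from h import *
for n in('scene0','side0'):
    W=pts(pickle.load(open(n+'.pkl','rb'))).reshape(-1,3)
    c=np.array([.522,-.239]);a=np.radians(17);X=np.array([np.cos(a),np.sin(a)]);Y=np.array([-X[1],X[0]])
    d=W[:,:2]-c; s=d@X;t=d@Y
    G={}
    for i in range(-26,26,2):
        print('%4d'%(i*10),''.join('%4d'%(min(999,1000*np.nanpercentile(W[m,2],90)) if (m:=(s>i/100)&(s<i/100+.02)&(t>j/100)&(t<j/100+.02)&(W[:,2]<.3)).sum()>2 else -1) for j in range(-16,16,2)))
    print()
E
```

```text
-260   -1  -1   4   4   5   5   4   5   5   4   5   4   6   5   4   5
-240   34  35  35  34  -1   5   4   5   5   5   5   4   4   4   4   4
-220   29   8  24  34  35  34  36   4   4   5   5   4   6   4   4   5
-200   31  16  20  32  20   8  36   5   5   5   4   5   5   5   4   4
-180   29   7   8  33  19  27  36   4   6   5   5   4   4   5   4   4
-160    7  24  30   9  26  36   4   4   4   5   5   4   6   4   5   5
-140    7  11  31   8   8  35   4   4   4   4   5   4   5   4   5   4
-120   36  35  35  20  22  35   4   5   5   4   5   4   5   5   5   5
-100   -1   5  32  33  36   5   5   4   5   4   4   4   5   4   5   4
 -80   -1   4   4   4   4   4   5   5   4   5   4   4   5   5   4   4
 -60   -1   4   4   4   4   5   5   4  -1  -1  -1  -1   5   4   4   4
 -40    3   4   4   4   4  27  26  -1  -1  -1  -1  -1   5   4   4   6
 -20    4   4   4   4   5  23  83  85  84  83  -1   5   4   4   4   4
   0    5   4   5   4   4  23  82  84  82  83  24   5   4   5   5   5
  20    4   5   4   4   4  25  46  65  52  24  28   4   4   4   4   4
  40    4   4   4   4   5   5   4   5   4   4   4 
[... 1840 characters left out ...]

  60    0   0   0   0   0   1   0   1   0   0   0   0   0   0   0   0
  80    0   0   0   1   1   0   1   0   1   0   0   0   0   0   0   0
 100    0   0   0   0   0   0   0   0   1   0   0   0   0   0   0   0
 120    0   0   0   0   0   0   0   0   0   0   0   0   0   0   0   0
 140    0   0   0   0   0   0   0   1   0   0   0   0   0   0   0   0
 160    0   1   0   0   0   0   0   1   1   0   0   0   0   1   0   0
 180    0   0   0   0   0   0   0   0   0   0   0   0   0   0   0   0
 200    0   0   0  -1  24  28  27  23   0   0   0   0   0   0   0   0
 220    0   0  -1  -1  27  28  27  26   0   0   0   0   0   0   1   0
 240    0   0  -1  -1  27  27  28  26   0   0   0   0   1   0   0   0
```

```bash
cat >> h.py <<'E'
def go(p,yaw,tilt=0):
    "step from the measured pose to TCP p, tool x at world yaw (deg), tilt about tool y"
    s=state(); q=s['tool_rot']; R0=Ro.from_quat([q[1],q[2],q[3],q[0]])
    a=np.radians(yaw); Rt=Ro.from_matrix(np.array([[np.cos(a),np.sin(a),0],[np.sin(a),-np.cos(a),0],[0,0,-1]]).reshape(3,3))*Ro.from_euler('y',tilt,degrees=True)
    print('tcp',np.round(s['tool_pos'],4),'T',np.round(R0.inv().apply(np.array(p)-s['tool_pos'])*100,3),'rot',np.round((R0.inv()*Rt).as_rotvec(),4))
E
python3 -c "
from h import *
go([.58,-.22,.16],17,-40)"
```

```text
tcp [6.245e-01 1.000e-04 2.443e-01] T [-22.007  -4.44    8.435] rot [ 0.4422 -0.5988  1.2195]
```

Emit:
{"name": "send_rows", "arguments": {"steps": [{"translation": [-4.4, -0.9, 1.7], "delta_rot": [0.05, -0.07, 0.14], "jaw": 8.5}, {"translation": [-8.8, -1.8, 3.4], "delta_rot": [0.1, -0.14, 0.28], "jaw": 8.5}, {"translation": [-13.2, -2.7, 5], "delta_rot": [0.15, -0.2, 0.4], "jaw": 8.5}, {"translation": [-17.6, -3.6, 6.7], "delta_rot": [0.2, -0.27, 0.54], "jaw": 8.5}, {"translation": [-22, -4.4, 8.4], "delta_rot": [0.25, -0.33, 0.68], "jaw": 8.5}, {"translation": [-22, -4.4, 8.4], "delta_rot": [0.44, -0.6, 1.22], "jaw": 8.5}, {"translation": [-22, -4.4, 8.4], "delta_rot": [0.44, -0.6, 1.22], "jaw": 8.5}, {"translation": [-22, -4.4, 8.4], "delta_rot": [0.44, -0.6, 1.22], "jaw": 8.5}]}}

```text
time: 0.95
tool_pos: [0.5806, -0.2202, 0.1607]
tool_rot: [0.044, 0.925, 0.24, -0.292]
contact_force: [-0.2, -0.6, 0.5]
gripper_width: 0.997
grasp_force: 0.0
```

```bash
python3 -c "
from h import *
go([.58,-.22,.16],17,-40)"
```

```text
tcp [ 0.5806 -0.2202  0.1607] T [ 0.001 -0.039  0.085] rot [ 0.0692 -0.0943  0.1895]
```

Emit:
{"name": "send_rows", "arguments": {"steps": [{"translation": [0, 0, 0], "delta_rot": [0.07, -0.09, 0.19], "jaw": 8.5}, {"translation": [0, 0, 0], "delta_rot": [0.07, -0.09, 0.19], "jaw": 8.5}, {"translation": [0, 0, 0], "delta_rot": [0.07, -0.09, 0.19], "jaw": 8.5}, {"translation": [0, 0, 0], "delta_rot": [0.07, -0.09, 0.19], "jaw": 8.5}, {"translation": [0, 0, 0], "delta_rot": [0.07, -0.09, 0.19], "jaw": 8.5}, {"translation": [0, 0, 0], "delta_rot": [0.07, -0.09, 0.19], "jaw": 8.5}, {"translation": [0, 0, 0], "delta_rot": [0.07, -0.09, 0.19], "jaw": 8.5}, {"translation": [0, 0, 0], "delta_rot": [0.07, -0.09, 0.19], "jaw": 8.5}]}}

```text
time: 1.75
tool_pos: [0.5809, -0.22, 0.1616]
tool_rot: [0.05, 0.93, 0.142, -0.335]
contact_force: [-0.5, 0.3, -0.5]
gripper_width: 0.995
grasp_force: 0.0
```

```bash
python3 - <<'E'
from h import *
f=grab('wrist','w1'); print(proj(f,[.522+.02*.956,-.239+.02*.292,.05]))
u,v=proj(f,[.541,-.233,.05]); u=int(np.clip(u,70,570));v=int(np.clip(v,60,420))
a=f['pixels'];b=cv2.resize(a[v-60:v+60,u-70:u+70],(560,480),interpolation=3)
print(u-70,v-60)
cv2.imwrite('pics/w1v.png',np.hstack([b,np.vstack([cv2.resize(a,(240,180)),np.zeros((300,240,3),np.uint8)])]))
E
```

```text
[325.50012831 180.6035472 ]
255 120
```

View pics/w1v.png

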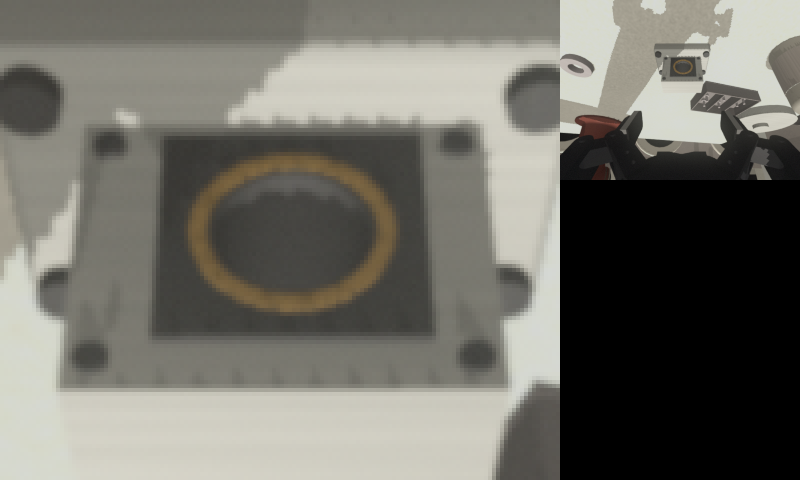

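The crop shows the +x mouth upside down: dark insert corners near (163,135), (420,135), (434,337), (151,337), bronze ring centred about (293,232), and block corners (60,388), (508,388).

```bash
python3 - <<'E'
from h import *
f=pickle.load(open('w1.pkl','rb')); a=f['pixels']
K=np.array([[f['fx'],0,f['cx']],[0,f['fy'],f['cy']],[0,0,1]])
X=np.array([.956,.292,0]);Y=np.array([-.292,.956,0]);c=np.array([.522,-.239,0])
print('Y+ ->',proj(f,c+.02*X+.03*Y+[0,0,.05]),'Y-',proj(f,c+.02*X-.03*Y+[0,0,.05]))
sg=np.sign(proj(f,c+.02*X+.03*Y+[0,0,.05])[0]-proj(f,c+.02*X-.03*Y+[0,0,.05])[0])
im=np.array([[163,135],[420,135],[434,337],[151,337],[60,388],[508,388]],float)
im=(im+.5)/4-.5+[255,120]
obj=np.array([[20,-23*sg,27],[20,23*sg,27],[20,23*sg,73],[20,-23*sg,73],[18,-36*sg,80],[18,36*sg,80]],float)/1000
g=cv2.cvtColor(a,cv2.COLOR_BGR2GRAY)
ok,r,t=cv2.solvePnP(obj,im,K,None)
pr=cv2.projectPoints(obj,r,t,K,None)[0][:,0]; print('res',np.round(pr-im,2).tolist())
Rc=cv2.Rodrigues(r)[0]; Rw,tw=cam(f)
Rh=Rw.T@Rc; th=Rw.T@(t.ravel()-tw); print('housing',th,'yaw',np.degrees(np.arctan2(Rh[1,0],Rh[0,0])),'Z',Rh[:,2])
H=cv2.getPerspectiveTransform(im[:4].astype(np.float32),(obj[:4,1:]*1000).astype(np.float32))
px=a.astype(int); m=np.zeros(g.shape,np.uint8); sl=(slice(150,205),slice(288,362))
m[sl]=((px[...,2]-px[...,0])[sl]>25)*255
cs,_=cv2.findContours(m,cv2.RETR_CCOMP,cv2.CHAIN_APPROX_NONE)
for k in cs:
    if len(k)<30: continue
    q=cv2.perspectiveTransform(k.astype(np.float32),H)[:,0]
    A=np.c_[2*q,np.ones(len(q))]; s=np.linalg.lstsq(A,(q**2).sum(1),rcond=None)[0]
    p=s[:2]/1000
    # pose-based too
    d=np.c_[(k[:,0]-[f['cx'],f['cy']])/f['fx'],np.ones(len(k))]@Rc; o=-Rc.T@t.ravel()
    P=o+d*((.02-o[0])/d[:,0])[:,None]; q=P[:,1:]*1000
    s2=np.linalg.lstsq(np.c_[2*q,np.ones(len(q))],(q**2).sum(1),rcond=None)[0]
    print(len(k),'centre mm y,z',s[:2],'r',np.sqrt(s[2]+s[:2]@s[:2]),'| pnp',s2[:2],np.sqrt(s2[2]+s2[:2]@s2[:2]),'world',th+Rh@np.r_[.02,s2[:2]/1000])
# depth check
W=pts(f); w=W[(W[...,2]>.074)&(W[...,2]<.087)]; w=w[np.hypot(w[:,0]-.522,w[:,1]+.239)<.06]; rr=cv2.minAreaRect(w[:,:2].astype(np.float32)); print(rr,np.median(w[:,2]))
go([.579,.188,.16],-5.5)
E
```

```text
Y+ -> [281.25205612 180.40536218] Y- [369.71122727 180.80156662]
res [[-0.03, -0.06], [-0.06, -0.1], [-0.94, 1.2], [-1.18, 0.99], [1.04, -1.22], [1.14, -0.82]]
housing [ 0.52403099 -0.24071252 -0.0031038 ] yaw 18.264240521699307 Z [-0.0323977   0.00570074  0.9994588 ]
130 centre mm y,z [ 0.0575645  49.63045671] r 17.754672329931612 | pnp [-0.31747026 49.24039345] 17.545030542083616 world [ 0.54151951 -0.23446794  0.04669454]
105 centre mm y,z [ 0.07186238 49.62129797] r 14.435256710278418 | pnp [-0.30713497 49.23437484] 14.269201235616288 world [ 0.54151647 -0.23445816  0.04668836]
((0.5239933729171753, -0.23840151727199554), (0.03935329616069794, 0.07212980836629868), 17.733823776245117) 0.08028755562033094
tcp [ 0.5809 -0.22    0.1615] T [  9.351 -39.014  -7.415] rot [0.1352 0.6815 0.3823]
```

```bash
cat > ring.py <<'E'
from h import *
f=pickle.load(open('w1.pkl','rb')); a=f['pixels']
K=np.array([[f['fx'],0,f['cx']],[0,f['fy'],f['cy']],[0,0,1]])
im=np.array([[88,127],[483,127],[508,388],[60,388]],float)
im=(im+.5)/4-.5+[255,120]
cv2.cornerSubPix
obj=np.array([[18,36,20],[18,-36,20],[18,-36,80],[18,36,80]],float)/1000
ok,r,t=cv2.solvePnP(obj,im,K,None)
pr=cv2.projectPoints(obj,r,t,K,None)[0][:,0]; print('res',np.round(pr-im,2).tolist())
Rc=cv2.Rodrigues(r)[0]; Rw,tw=cam(f)
Rh=Rw.T@Rc; th=Rw.T@(t.ravel()-tw); print('housing',th,'yaw',np.degrees(np.arctan2(Rh[1,0],Rh[0,0])),'Z',Rh[:,2])
px=a.astype(int); m=np.zeros(px.shape[:2],np.uint8); sl=(slice(150,205),slice(288,362))
m[sl]=((px[...,2]-px[...,0])[sl]>25)*255
cs,_=cv2.findContours(m,cv2.RETR_CCOMP,cv2.CHAIN_APPROX_NONE)
def fit(k,Rc,t,name):
    o=-Rc.T@t; d=np.c_[(k-[f['cx'],f['cy']])/f['fx'],np.ones(len(k))]@Rc
    P=o+d*((.02-o[0])/d[:,0])[:,None]; q=P[:,1:]*1000
    s=np.linalg.lstsq(np.c_[2*q,np.ones(len(q))],(q**2).sum(1),rcond=None)[0]
    print(name,'y,z mm',s[:2],'r',np.sqrt(s[2]+s[:2]@s[:2])); return s[:2]/1000
ins=(np.array([[163,135],[420,135],[434,337],[151,337]])+.5)/4-.5+[255,120]
# (b) calibrated camera, housing at depth-derived pose, yaw given
for yaw in(17,17.7,18.3):
    ca,sa=np.cos(np.radians(yaw)),np.sin(np.radians(yaw)); R2=np.array([[ca,-sa,0],[sa,ca,0],[0,0,1]]); h=np.array([.524,-.2388,0])
    for k in cs:
        if len(k)>30: p=fit(k[:,0].astype(float),Rw@R2,Rw@h+tw,f'cal {yaw}')
    print('  world bore',h+R2@np.r_[0,p])
for k in cs:
    if len(k)>30: p=fit(k[:,0].astype(float),Rc,t.ravel(),'pnp')
o=-Rc.T@t.ravel(); d=np.c_[(ins-[f['cx'],f['cy']])/f['fx'],np.ones(4)]@Rc
print('insert corners',np.round((o+d*((.02-o[0])/d[:,0])[:,None])[:,1:]*1000,1).tolist())
ca,sa=np.cos(np.radians(17.7)),np.sin(np.radians(17.7)); R2=np.array([[ca,-sa,0],[sa,ca,0],[0,0,1]])
for q in np.vstack([obj]): print(proj(f,h+R2@q))
print(im)
E
python3 ring.py
```

```text
res [[0.37, -0.01], [-0.38, -0.11], [0.23, 0.11], [-0.22, -0.01]]
housing [ 0.52090633 -0.24011007 -0.00149408] yaw 17.752668507791316 Z [0.00576716 0.00820221 0.99994973]
cal 17 y,z mm [-0.97587118 48.47954733] r 17.60466058349167
cal 17 y,z mm [-0.96180463 48.49334286] r 14.31190327138767
  world bore [ 0.5242812  -0.23971978  0.04849334]
cal 17.7 y,z mm [-1.20255302 48.49185983] r 17.601730123765485
cal 17.7 y,z mm [-1.19153091 48.50490538] r 14.310057329963833
  world bore [ 0.52436226 -0.23993513  0.04850491]
cal 18.3 y,z mm [-1.39698505 48.50434215] r 17.60073718442988
cal 18.3 y,z mm [-1.38856352 48.51682021] r 14.309747508879806
  world bore [ 0.524436   -0.24011834  0.04851682]
pnp y,z mm [-1.21587787 47.38106754] r 17.96800593429269
pnp y,z mm [-1.20551604 47.3998808 ] r 14.606460884881566
insert corners [[22.1, 24.3], [-24.4, 24.3], [-24.4, 71.1], [21.6, 71.1]]
[276.04852662 149.85114932]
[375.40073261 149.39268367]
[382.91354001 216.02599708]
[268.8757756  216.40255907]
[[276.625 151.375]
 [375.375 151.375]
 [381.625 216.625]
 [269.625 216.625]]
```

Emit:
{"name": "send_rows", "arguments": {"steps": [{"translation": [1.0, -4.9, -0.8], "delta_rot": [0, 0, 0], "jaw": 8.5}, {"translation": [2.1, -9, -1.6], "delta_rot": [0.03, 0.14, 0.08], "jaw": 8.5}, {"translation": [3.2, -13.5, -2.5], "delta_rot": [0.06, 0.28, 0.16], "jaw": 8.5}, {"translation": [4.4, -18, -3.4], "delta_rot": [0.085, 0.42, 0.24], "jaw": 8.5}, {"translation": [5.4, -22.5, -4.3], "delta_rot": [0.11, 0.55, 0.31], "jaw": 8.5}, {"translation": [6.5, -27, -5.2], "delta_rot": [0.135, 0.68, 0.38], "jaw": 8.5}, {"translation": [7.6, -31.5, -6.0], "delta_rot": [0.135, 0.68, 0.38], "jaw": 8.5}, {"translation": [8.6, -36, -6.8], "delta_rot": [0.135, 0.68, 0.38], "jaw": 8.5}]}}

```text
time: 2.6
tool_pos: [0.5774, 0.1578, 0.1604]
tool_rot: [-0.0, 0.999, -0.047, -0.0]
contact_force: [0.5, -0.7, -0.2]
gripper_width: 0.994
grasp_force: 0.0
```

```bash
python3 - <<'E'
from h import *
go([.579,.188,.16],-5.5)
f=grab('wrist','w2'); W=pts(f)
m=np.isfinite(W[...,2])&(W[...,2]>.052)&(W[...,2]<.075)&(np.hypot(W[...,0]-.59,W[...,1]-.188)<.1)
w=W[m]; b=f['pixels'][m].mean(1); print(state()['tool_pos'],len(w),np.percentile(w[:,2],[50,95]))
r=cv2.minAreaRect(w[:,:2].astype(np.float32)); print(r)
d=w[b<70]; print('dark',cv2.minAreaRect(d[:,:2].astype(np.float32)))
cv2.imwrite('pics/w2m.png',np.hstack([f['pixels'],cv2.cvtColor((m*255).astype(np.uint8),cv2.COLOR_GRAY2BGR)])[:, :,:])
E
```

```text
tcp [0.5774 0.1578 0.1604] T [-0.128 -3.021  0.041] rot [-0.0006  0.0005  0.0013]
[0.57703711 0.1641822  0.16048903] 9540 [0.06202862 0.06442986]
((0.5919750928878784, 0.18752120435237885), (0.05534142628312111, 0.1604020744562149), 84.94400787353516)
dark ((0.5785130262374878, 0.19124293327331543), (0.03901223838329315, 0.08749370276927948), 89.62747192382812)
```

```bash
python3 - <<'E'
from h import *
f=pickle.load(open('w2.pkl','rb')); W=pts(f)
a=np.radians(-5.5);X=np.array([np.cos(a),np.sin(a)]);Y=np.array([-X[1],X[0]])
g=f['pixels'].astype(int); sat=g.max(2)-g.min(2)
c=np.array([.579,.188]); s=(W[...,:2]-c)@X; t=(W[...,:2]-c)@Y
for lo in np.arange(-.07,.1,.01):
    m=(s>lo)&(s<lo+.01)&(abs(t)<.04)&(W[...,2]>.052)&(W[...,2]<.075)&(sat<30)
    if m.sum()>20:
        print(round(lo,2),m.sum(),'bright',round(g[m].mean()),'t',np.round(np.percentile(t[m],[2,50,98])*1000,1),'z95',round(np.percentile(W[m][:,2],95),4))
m=(abs(t)<.03)&(W[...,2]>.052)&(W[...,2]<.075)&(sat<30)
print(np.percentile(s[m],[.1,99.9]))
E
```

```text
-0.07 309 bright 164 t [-15.3  -3.1  11.2] z95 0.0645
-0.06 456 bright 153 t [-15.3  -3.2  10.9] z95 0.0646
-0.05 484 bright 111 t [-15.5  -2.6  20.8] z95 0.0643
-0.04 493 bright 65 t [-25.9  -1.   19. ] z95 0.064
-0.03 488 bright 46 t [-13.9  -1.8  11.2] z95 0.0639
-0.02 460 bright 44 t [-12.7  -0.2  11.7] z95 0.064
-0.01 433 bright 45 t [-8.6  1.3 11.9] z95 0.0642
0.0 449 bright 52 t [-8.7  1.  12.1] z95 0.064
0.01 465 bright 55 t [-8.3  1.4 12.2] z95 0.064
0.02 479 bright 58 t [-8.4  1.6 12.5] z95 0.064
0.03 499 bright 62 t [-10.8   1.9  12.7] z95 0.0641
0.04 658 bright 120 t [-13.5   0.3  15.9] z95 0.0683
0.05 691 bright 147 t [-13.4  -0.7  12.9] z95 0.0669
0.06 604 bright 156 t [-10.8  -0.4  11.9] z95 0.0629
0.07 642 bright 159 t [-10.5  -0.2  12. ] z95 0.0629
0.08 680 bright 166 t [-10.6   0.1  12.3] z95 0.0629
0.09 187 bright 173 t [-9.6 -0.1 11.8] z95 0.0625
[-0.06663757  0.09277612]
```

```bash
python3 -c "
from h import *
go([.579,.1885,.045],-5)"
```

```text
tcp [0.577  0.1642 0.1605] T [-3.0000e-03 -2.3760e+00  1.1562e+01] rot [-0.0055  0.0016 -0.0021]
```

Emit:
{"name": "send_rows", "arguments": {"steps": [{"translation": [0, -2.3, 3], "delta_rot": [0, 0, 0], "jaw": 8.5}, {"translation": [0, -2.3, 6], "delta_rot": [0, 0, 0], "jaw": 8.5}, {"translation": [0, -2.3, 7], "delta_rot": [0, 0, 0], "jaw": 8.5}, {"translation": [0, -2.3, 7], "delta_rot": [0, 0, 0], "jaw": 8.5}, {"translation": [0, -2.3, 7], "delta_rot": [0, 0, 0], "jaw": 8.5}, {"translation": [0, -2.3, 7], "delta_rot": [0, 0, 0], "jaw": 8.5}, {"translation": [0, -2.3, 7], "delta_rot": [0, 0, 0], "jaw": 8.5}, {"translation": [0, -2.3, 7], "delta_rot": [0, 0, 0], "jaw": 8.5}]}}

```text
time: 3.45
tool_pos: [0.5815, 0.1791, 0.091]
tool_rot: [-0.0, 0.999, -0.047, -0.0]
contact_force: [0.5, -0.6, -0.2]
gripper_width: 0.99
grasp_force: 0.0
```

```bash
python3 - <<'E'
from h import *
f=grab('wrist','w3'); go([.579,.1885,.045],-5); W=pts(f)
a=np.radians(-5);X=np.array([np.cos(a),np.sin(a)]);Y=np.array([-X[1],X[0]])
g=f['pixels'].astype(int); sat=g.max(2)-g.min(2)
c=np.array([.579,.1885]); s=(W[...,:2]-c)@X; t=(W[...,:2]-c)@Y
for lo in np.arange(0,.1,.01):
    m=(s>lo)&(s<lo+.01)&(abs(t)<.04)&(W[...,2]>.052)&(W[...,2]<.075)&(sat<30)
    if m.sum()>20: print(round(lo,2),m.sum(),'t',np.round(np.percentile(t[m],[2,50,98])*1000,1),'z95',round(np.percentile(W[m][:,2],95),4))
E
```

```text
tcp [0.5814 0.1791 0.0907] T [-0.319 -0.906  4.57 ] rot [-0.0007  0.0006 -0.0071]
0.0 990 t [-13.4  -1.6  11.2] z95 0.0639
0.01 1038 t [-12.9  -1.1  11.4] z95 0.0639
0.02 1087 t [-12.9  -1.2  11.3] z95 0.064
0.03 1137 t [-12.9  -1.   11.4] z95 0.0639
0.04 1310 t [-16.6  -1.1  14.7] z95 0.0681
0.05 1416 t [-15.1  -0.9  13.4] z95 0.0673
0.06 1206 t [-11.6  -0.8  10.9] z95 0.0628
0.07 1293 t [-11.6  -0.5  10.9] z95 0.0628
0.08 1343 t [-11.3  -0.4  11.2] z95 0.0628
0.09 413 t [-10.8  -0.5  10.8] z95 0.0624
```

View pics/w3.png

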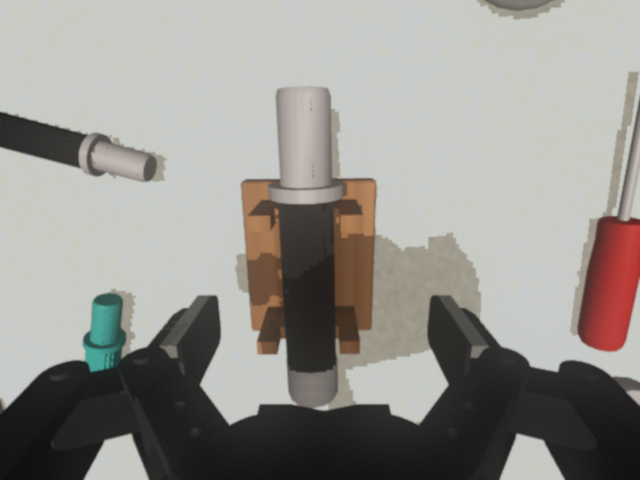

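The view shows the gauge axis near column 307 (go end at (303,135), no-go end at (312,385)). It lies centred between the fingers apart from a small sideways offset. Descending to grip it.

Emit:
{"name": "send_rows", "arguments": {"steps": [{"translation": [-0.3, -0.8, 1.5], "delta_rot": [0, 0, -0.01], "jaw": 8.5}, {"translation": [-0.3, -0.8, 3.0], "delta_rot": [0, 0, -0.01], "jaw": 8.5}, {"translation": [-0.3, -0.8, 4.5], "delta_rot": [0, 0, -0.01], "jaw": 8.5}, {"translation": [-0.3, -0.8, 4.55], "delta_rot": [0, 0, -0.01], "jaw": 8.5}, {"translation": [-0.3, -0.8, 4.55], "delta_rot": [0, 0, -0.01], "jaw": 6}, {"translation": [-0.3, -0.8, 4.55], "delta_rot": [0, 0, -0.01], "jaw": 4.5}, {"translation": [-0.3, -0.8, 4.55], "delta_rot": [0, 0, -0.01], "jaw": 3.3}, {"translation": [-0.3, -0.8, 4.55], "delta_rot": [0, 0, -0.01], "jaw": 3.3}]}}

```text
time: 4.3
tool_pos: [0.5791, 0.1876, 0.0451]
tool_rot: [-0.0, 0.999, -0.042, -0.0]
contact_force: [0.9, 0.2, -0.6]
gripper_width: 0.383
grasp_force: 0.0
```

Emit:
{"name": "send_rows", "arguments": {"steps": [{"translation": [0, 0, 0], "delta_rot": [0, 0, 0], "jaw": 2.9}, {"translation": [0, 0, 0], "delta_rot": [0, 0, 0], "jaw": 2.6}, {"translation": [0, 0, 0], "delta_rot": [0, 0, 0], "jaw": 2.3}, {"translation": [0, 0, 0], "delta_rot": [0, 0, 0], "jaw": 1.5}, {"translation": [0, 0, 0], "delta_rot": [0, 0, 0], "jaw": 1}, {"translation": [0, 0, 0], "delta_rot": [0, 0, 0], "jaw": 0.5}, {"translation": [0, 0, 0], "delta_rot": [0, 0, 0], "jaw": 0}, {"translation": [0, 0, 0], "delta_rot": [0, 0, 0], "jaw": 0}]}}

```text
time: 5.1
tool_pos: [0.5789, 0.1873, 0.045]
tool_rot: [0.0, 0.999, -0.042, -0.001]
contact_force: [-2.2, -2.7, 4.8]
gripper_width: 0.297
grasp_force: 59.7
```

```bash
python3 -c "
from h import *
s=state();print(s); go([.579,.1875,.045],-4.4)"
```

```text
{'time': 5.1, 'joint_pos': array([1.90519760e-01, 2.16400177e-01, 1.78971518e+00, 2.78486766e-04,
       1.13684706e+00, 1.84527459e+00]), 'joint_vel': array([ 9.46847403e-04, -3.75513011e-04,  1.76024501e-04,  7.90813687e-05,
       -3.06586378e-04, -8.85819497e-04]), 'joint_efforts': array([ 1.25008151e+00, -3.82647979e+01, -3.02420390e+01,  5.86880408e-01,
       -5.74360136e-01,  3.47173387e-03]), 'tool_pos': array([0.57886219, 0.18727435, 0.04498597]), 'tool_rot': array([ 3.49043900e-05,  9.99116296e-01, -4.20254913e-02, -6.95552901e-04]), 'contact_force': array([-2.17368217, -2.69725824,  4.76739042]), 'ft_torque': array([-0.42105086,  0.29765773, -0.0302086 ]), 'grasp_force': 59.682934284210205, 'gripper_width': 0.29690868585789393}
tcp [0.5789 0.1873 0.045 ] T [ 0.012 -0.024 -0.001] rot [ 0.0001  0.0014 -0.0073]
```

```bash
python3 -c "
from h import *
go([.406,-.278,.135],17.75)"
```

```text
tcp [0.5789 0.1873 0.045 ] T [-13.33   47.816  -8.977] rot [-1.000e-04  1.400e-03 -3.939e-01]
```

Emit:
{"name": "send_rows", "arguments": {"steps": [{"translation": [0, 0, -1.5], "delta_rot": [0, 0, 0], "jaw": 0}, {"translation": [0, 0, -4.5], "delta_rot": [0, 0, 0], "jaw": 0}, {"translation": [0, 0, -8], "delta_rot": [0, 0, 0], "jaw": 0}, {"translation": [-0.8, 3, -9.5], "delta_rot": [0, 0, 0], "jaw": 0}, {"translation": [-1.9, 7, -9.5], "delta_rot": [0, 0, -0.04], "jaw": 0}, {"translation": [-3.1, 11.2, -9.5], "delta_rot": [0, 0, -0.09], "jaw": 0}, {"translation": [-4.3, 15.4, -9.5], "delta_rot": [0, 0, -0.14], "jaw": 0}, {"translation": [-5.5, 19.6, -9.5], "delta_rot": [0, 0, -0.19], "jaw": 0}]}}

```text
time: 5.9
tool_pos: [0.5058, -0.004, 0.1386]
tool_rot: [-0.001, 0.999, 0.054, -0.002]
contact_force: [1.7, -0.8, -3.9]
gripper_width: 0.293
grasp_force: 59.7
```

```bash
python3 -c "
from h import *
print(state()['contact_force'],state()['ft_torque']);go([.406,-.278,.135],17.75)"
```

```text
[ 1.6533711  -0.75584218 -3.85028114] [-0.03171706  0.00936132 -0.00970665]
tcp [ 0.5058 -0.004   0.1386] T [-12.892  26.154   0.359] rot [-0.002   0.0029 -0.2011]
```

Emit:
{"name": "send_rows", "arguments": {"steps": [{"translation": [-2, 4, 0.3], "delta_rot": [0, 0, -0.03], "jaw": 0}, {"translation": [-4, 8, 0.3], "delta_rot": [0, 0, -0.06], "jaw": 0}, {"translation": [-6, 12.2, 0.3], "delta_rot": [0, 0, -0.1], "jaw": 0}, {"translation": [-8, 16.3, 0.3], "delta_rot": [0, 0, -0.14], "jaw": 0}, {"translation": [-10, 20.3, 0.3], "delta_rot": [0, 0, -0.17], "jaw": 0}, {"translation": [-11.8, 24, 0.3], "delta_rot": [0, 0, -0.2], "jaw": 0}, {"translation": [-12.9, 26.1, 0.3], "delta_rot": [0, 0, -0.2], "jaw": 0}, {"translation": [-12.9, 26.1, 0.3], "delta_rot": [0, 0, -0.2], "jaw": 0}]}}

```text
time: 6.7
tool_pos: [0.4054, -0.2783, 0.1361]
tool_rot: [-0.001, 0.989, 0.15, -0.001]
contact_force: [0.5, 0.3, -3.9]
gripper_width: 0.29
grasp_force: 59.9
```

```bash
python3 - <<'E'
from h import *
f=grab('wrist','w4'); go([.406,-.278,.0425],17.75)
W=pts(f); s0=state(); p=s0['tool_pos']; q=s0['tool_rot'];R=Ro.from_quat([q[1],q[2],q[3],q[0]])
L=R.inv().apply(W.reshape(-1,3)-p).reshape(W.shape)*1000  # tool frame
s,t,z=L[...,0],-L[...,1],-L[...,2]
for lo in range(10,100,10):
    m=(s>lo)&(s<lo+10)&(abs(t)<40)&(z>-10)&(z<30)
    if m.sum()>20: print(lo,m.sum(),'t',np.round(np.percentile(t[m],[2,50,98]),1),'z95',round(np.percentile(z[m],95),1))
m=(abs(t)<20)&(z>-10)&(z<30)&(s>40);print('nose',np.percentile(s[m],99.8))
w=W[(W[...,2]>.074)&(W[...,2]<.087)]; w=w[np.hypot(w[:,0]-.522,w[:,1]+.239)<.06]; print(cv2.minAreaRect(w[:,:2].astype(np.float32)),np.median(w[:,2]))
print(s0['contact_force'],s0['ft_torque'])
E
```

```text
tcp [ 0.4059 -0.2768  0.1359] T [-6.000e-03  1.380e-01  9.338e+00] rot [-0.0026  0.0018 -0.0067]
10 3398 t [-21.3  -0.8  19.7] z95 28.2
20 2027 t [-13.3  -0.8  11.6] z95 19.1
30 2165 t [-13.2  -0.8  11.7] z95 19.0
40 2494 t [-16.7  -0.9  15.2] z95 23.4
50 2871 t [-16.   -0.9  14.4] z95 21.7
60 2379 t [-11.9  -0.6  10.6] z95 17.9
70 2555 t [-11.9  -0.6  10.6] z95 18.0
80 2757 t [-11.8  -0.6  10.7] z95 17.9
90 681 t [-11.1  -0.7  10. ] z95 17.4
nose 92.58765897670577
((0.5159814357757568, -0.24103742837905884), (0.02483252063393593, 0.07219205796718597), 17.32668113708496) 0.0799983053103143
[ 0.25327738  0.15659763 -3.77678313] [-0.03571123  0.06800175  0.05135319]
```

View pics/w4.png

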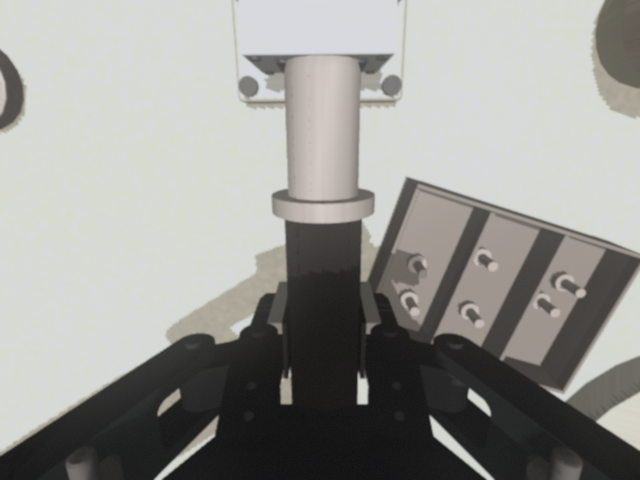

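Gauge is held straight (axis column ~323, nose at row 60). The tray's near edge at (375–405, 180–330) runs close to the right finger, so I'll check that clearance.

```bash
python3 - <<'E'
from h import *
f=pickle.load(open('w4.pkl','rb')); W=pts(f)
c=np.array([.4058,-.2775]);a=np.radians(17.75);X=np.array([np.cos(a),np.sin(a)]);Y=np.array([-X[1],X[0]])
s=(W[...,:2]-c)@X*1000;t=(W[...,:2]-c)@Y*1000
for lo in range(-20,60,8):
    m=(s>lo)&(s<lo+8)&(t<-15)&(t>-90)&(W[...,2]>.018)&(W[...,2]<.05)
    if m.sum()>5: print(lo,m.sum(),'tmax',np.percentile(t[m],99).round(1),'z',np.percentile(W[m][:,2],95).round(4))
# finger extents
z=W[...,2]
for lo in range(-20,20,8):
    m=(s>lo)&(s<lo+8)&(abs(t)<70)&(z>.1)&(z<.16)
    if m.sum()>5: print('finger',lo,np.percentile(t[m],[1,99]).round(1))
go([.4058,-.2775,.0425],17.75)
E
```

```text
-20 119 tmax -43.1 z 0.0357
-12 125 tmax -45.6 z 0.0358
-4 130 tmax -48.2 z 0.0357
4 133 tmax -50.8 z 0.0358
12 137 tmax -53.5 z 0.0356
20 171 tmax -56.0 z 0.036
28 360 tmax -58.5 z 0.0358
36 33 tmax -60.7 z 0.0357
finger -20 [-13.   12.4]
finger -12 [-14.1  13.6]
finger -4 [-14.2  13.4]
finger 4 [-26.   25.2]
finger 12 [-13.1  12.3]
tcp [ 0.4059 -0.2768  0.1359] T [-0.01   0.085  9.338] rot [-0.0026  0.0018 -0.0067]
```

Emit:
{"name": "send_rows", "arguments": {"steps": [{"translation": [0, 0.08, 2], "delta_rot": [-0.002, 0.002, -0.006], "jaw": 0}, {"translation": [0, 0.08, 4.5], "delta_rot": [-0.002, 0.002, -0.006], "jaw": 0}, {"translation": [0, 0.08, 7], "delta_rot": [-0.002, 0.002, -0.006], "jaw": 0}, {"translation": [0, 0.08, 8.5], "delta_rot": [-0.002, 0.002, -0.006], "jaw": 0}, {"translation": [0, 0.08, 9.3], "delta_rot": [-0.002, 0.002, -0.006], "jaw": 0}, {"translation": [0, 0.08, 9.3], "delta_rot": [-0.002, 0.002, -0.006], "jaw": 0}, {"translation": [0, 0.08, 9.3], "delta_rot": [-0.002, 0.002, -0.006], "jaw": 0}, {"translation": [0, 0.08, 9.3], "delta_rot": [-0.002, 0.002, -0.006], "jaw": 0}]}}

```text
time: 7.55
tool_pos: [0.4077, -0.2776, 0.0447]
tool_rot: [0.001, 0.988, 0.156, 0.001]
contact_force: [-0.0, -0.1, -3.3]
gripper_width: 0.293
grasp_force: 59.8
```

```bash
cat >> h.py <<'E'
def rep(yaw=17.75):
    s=state();a=np.radians(yaw);X=np.array([np.cos(a),np.sin(a),0]);Y=np.array([-X[1],X[0],0]);p=s['tool_pos']
    B=np.array([X,Y,[0,0,1]])
    print('t',round(s['time'],2),'s,t,z mm',np.round(B@p*1000,2),'F',np.round(B@s['contact_force'],1),'M',np.round(B@s['ft_torque'],2),'grip',round(s['grasp_force'],1))
E
python3 -c "
from h import *
rep();go([.4058,-.2775,.043],17.75)"
```

```text
t 7.55 s,t,z mm [ 303.67 -388.67   44.74] F [-0.1 -0.1 -3.3] M [-0.    0.04 -0.01] grip 59.8
tcp [ 0.4077 -0.2776  0.0447] T [-0.179 -0.068  0.174] rot [ 0.003  -0.0015  0.0025]
```

Emit:
{"name": "send_rows", "arguments": {"steps": [{"translation": [0.1, -0.07, 0.17], "delta_rot": [0.003, -0.001, 0.003], "jaw": 0}, {"translation": [0.3, -0.07, 0.17], "delta_rot": [0.003, -0.001, 0.003], "jaw": 0}, {"translation": [0.4, -0.07, 0.17], "delta_rot": [0.003, -0.001, 0.003], "jaw": 0}, {"translation": [0.4, -0.07, 0.17], "delta_rot": [0.003, -0.001, 0.003], "jaw": 0}, {"translation": [0.4, -0.07, 0.17], "delta_rot": [0.003, -0.001, 0.003], "jaw": 0}, {"translation": [0.4, -0.07, 0.17], "delta_rot": [0.003, -0.001, 0.003], "jaw": 0}, {"translation": [0.4, -0.07, 0.17], "delta_rot": [0.003, -0.001, 0.003], "jaw": 0}, {"translation": [0.4, -0.07, 0.17], "delta_rot": [0.003, -0.001, 0.003], "jaw": 0}]}}

```text
time: 8.35
tool_pos: [0.4103, -0.2752, 0.0416]
tool_rot: [-0.001, 0.988, 0.154, -0.001]
contact_force: [0.4, -0.0, -3.3]
gripper_width: 0.29
grasp_force: 59.9
```

```bash
python3 -c "
from h import *
rep();go([.4058,-.2775,.043],17.75)"
```

```text
t 8.35 s,t,z mm [ 306.89 -387.2    41.64] F [ 0.3 -0.1 -3.3] M [-0.    0.09  0.  ] grip 59.9
tcp [ 0.4103 -0.2752  0.0416] T [-0.501  0.08  -0.135] rot [-0.0022  0.0008 -0.0009]
```

Emit:
{"name": "send_rows", "arguments": {"steps": [{"translation": [0, 0, 0], "delta_rot": [0, 0, 0], "jaw": 0}, {"translation": [0, 0, 0], "delta_rot": [0, 0, 0], "jaw": 0}, {"translation": [0, 0, 0], "delta_rot": [0, 0, 0], "jaw": 0}, {"translation": [0, 0, 0], "delta_rot": [0, 0, 0], "jaw": 0}, {"translation": [0, 0, 0], "delta_rot": [0, 0, 0], "jaw": 0}, {"translation": [0, 0, 0], "delta_rot": [0, 0, 0], "jaw": 0}, {"translation": [0, 0, 0], "delta_rot": [0, 0, 0], "jaw": 0}, {"translation": [0, 0, 0], "delta_rot": [0, 0, 0], "jaw": 0}]}}

```text
time: 9.15
tool_pos: [0.4104, -0.2752, 0.0417]
tool_rot: [-0.001, 0.988, 0.154, -0.001]
contact_force: [0.9, -0.3, -4.3]
gripper_width: 0.292
grasp_force: 59.9
```

```bash
python3 -c "
from h import *
rep();f=grab('wrist','w5');rep();go([.4058,-.2775,.043],17.75)"
```

```text
t 9.15 s,t,z mm [ 306.94 -387.23   41.68] F [ 0.8 -0.6 -4.3] M [-0.01  0.05  0.01] grip 59.9
t 9.2 s,t,z mm [ 306.93 -387.24   41.7 ] F [-0.4  0.2 -3.7] M [0.04 0.06 0.03] grip 59.9
tcp [ 0.4104 -0.2752  0.0417] T [-0.505  0.076 -0.13 ] rot [-0.0021  0.0008 -0.0009]
```

Emit:
{"name": "send_rows", "arguments": {"steps": [{"translation": [0, 0.07, -0.12], "delta_rot": [-0.002, 0, 0], "jaw": 0}, {"translation": [0, 0.07, -0.12], "delta_rot": [-0.002, 0, 0], "jaw": 0}, {"translation": [0.1, 0.07, -0.12], "delta_rot": [-0.002, 0, 0], "jaw": 0}, {"translation": [0.2, 0.07, -0.12], "delta_rot": [-0.002, 0, 0], "jaw": 0}, {"translation": [0.2, 0.07, -0.12], "delta_rot": [-0.002, 0, 0], "jaw": 0}, {"translation": [0.2, 0.07, -0.12], "delta_rot": [-0.002, 0, 0], "jaw": 0}, {"translation": [0.2, 0.07, -0.12], "delta_rot": [-0.002, 0, 0], "jaw": 0}, {"translation": [0.2, 0.07, -0.12], "delta_rot": [-0.002, 0, 0], "jaw": 0}]}}

```text
time: 10.0
tool_pos: [0.4125, -0.2752, 0.0429]
tool_rot: [-0.0, 0.988, 0.154, -0.0]
contact_force: [0.6, 0.5, -3.5]
gripper_width: 0.292
grasp_force: 59.9
```

```bash
python3 -c "
from h import *
rep();go([.4058,-.2775,.043],17.75)"
```

```text
t 10.0 s,t,z mm [ 308.93 -387.89   42.86] F [ 0.8  0.3 -3.5] M [0.02 0.07 0.02] grip 59.9
tcp [ 0.4125 -0.2752  0.0429] T [-0.705  0.012 -0.014] rot [-0.0002  0.0008 -0.0009]
```

Emit:
{"name": "send_rows", "arguments": {"steps": [{"translation": [0.1, 0, 0], "delta_rot": [0, 0, 0], "jaw": 0}, {"translation": [0.2, 0, 0], "delta_rot": [0, 0, 0], "jaw": 0}, {"translation": [0.3, 0, 0], "delta_rot": [0, 0, 0], "jaw": 0}, {"translation": [0.4, 0, 0], "delta_rot": [0, 0, 0], "jaw": 0}, {"translation": [0.5, 0, 0], "delta_rot": [0, 0, 0], "jaw": 0}, {"translation": [0.6, 0, 0], "delta_rot": [0, 0, 0], "jaw": 0}, {"translation": [0.6, 0, 0], "delta_rot": [0, 0, 0], "jaw": 0}, {"translation": [0.6, 0, 0], "delta_rot": [0, 0, 0], "jaw": 0}]}}

```text
time: 10.8
tool_pos: [0.4184, -0.2735, 0.043]
tool_rot: [0.0, 0.988, 0.154, -0.0]
contact_force: [1.1, -0.8, -4.2]
gripper_width: 0.299
grasp_force: 59.9
```

```bash
python3 -c "
from h import *
rep();go([.4058,-.2775,.043],17.75)"
```

```text
t 10.8 s,t,z mm [ 315.1  -388.05   42.96] F [ 0.8 -1.1 -4.2] M [-0.12  0.05 -0.1 ] grip 59.9
tcp [ 0.4184 -0.2735  0.043 ] T [-1.322 -0.004 -0.003] rot [ 0.0002  0.0004 -0.001 ]
```

Emit:
{"name": "send_rows", "arguments": {"steps": [{"translation": [0.1, 0, 0], "delta_rot": [0, 0, 0], "jaw": 0}, {"translation": [0.2, 0, 0], "delta_rot": [0, 0, 0], "jaw": 0}, {"translation": [0.3, 0, 0], "delta_rot": [0, 0, 0], "jaw": 0}, {"translation": [0.4, 0, 0], "delta_rot": [0, 0, 0], "jaw": 0}, {"translation": [0.5, 0, 0], "delta_rot": [0, 0, 0], "jaw": 0}, {"translation": [0.6, 0, 0], "delta_rot": [0, 0, 0], "jaw": 0}, {"translation": [0.6, 0, 0], "delta_rot": [0, 0, 0], "jaw": 0}, {"translation": [0.6, 0, 0], "delta_rot": [0, 0, 0], "jaw": 0}]}}

```text
time: 11.6
tool_pos: [0.4241, -0.2717, 0.0429]
tool_rot: [0.0, 0.988, 0.154, -0.0]
contact_force: [0.0, -1.8, -4.1]
gripper_width: 0.292
grasp_force: 59.9
```

```bash
python3 -c "
from h import *
rep();go([.4058,-.2775,.043],17.75)"
```

```text
t 11.6 s,t,z mm [ 321.11 -388.03   42.95] F [-0.5 -1.7 -4.1] M [-0.24  0.15 -0.14] grip 59.9
tcp [ 0.4241 -0.2717  0.0429] T [-1.923e+00 -1.000e-03 -5.000e-03] rot [ 0.0002  0.0004 -0.0009]
```

Emit:
{"name": "send_rows", "arguments": {"steps": [{"translation": [0.15, 0.02, 0], "delta_rot": [0, 0, 0], "jaw": 0}, {"translation": [0.3, 0.03, 0], "delta_rot": [0, 0, 0], "jaw": 0}, {"translation": [0.45, 0.03, 0], "delta_rot": [0, 0, 0], "jaw": 0}, {"translation": [0.6, 0.03, 0], "delta_rot": [0, 0, 0], "jaw": 0}, {"translation": [0.75, 0.03, 0], "delta_rot": [0, 0, 0], "jaw": 0}, {"translation": [0.9, 0.03, 0], "delta_rot": [0, 0, 0], "jaw": 0}, {"translation": [1.0, 0.03, 0], "delta_rot": [0, 0, 0], "jaw": 0}, {"translation": [1.0, 0.03, 0], "delta_rot": [0, 0, 0], "jaw": 0}]}}

```text
time: 12.4
tool_pos: [0.4338, -0.2687, 0.0429]
tool_rot: [-0.0, 0.988, 0.154, -0.0]
contact_force: [0.2, -0.4, -4.3]
gripper_width: 0.29
grasp_force: 60.0
```

```bash
python3 -c "
from h import *
rep();go([.4058,-.2775,.043],17.75)"
```

```text
t 12.4 s,t,z mm [ 331.18 -388.19   42.87] F [ 0.1 -0.4 -4.3] M [-0.14  0.05 -0.09] grip 60.0
tcp [ 0.4338 -0.2687  0.0429] T [-2.93  -0.016 -0.011] rot [-0.0002  0.0005 -0.0007]
```

Emit:
{"name": "send_rows", "arguments": {"steps": [{"translation": [0.2, 0.02, 0], "delta_rot": [0, 0, 0], "jaw": 0}, {"translation": [0.45, 0.02, 0], "delta_rot": [0, 0, 0], "jaw": 0}, {"translation": [0.7, 0.02, 0], "delta_rot": [0, 0, 0], "jaw": 0}, {"translation": [0.95, 0.02, 0], "delta_rot": [0, 0, 0], "jaw": 0}, {"translation": [1.2, 0.02, 0], "delta_rot": [0, 0, 0], "jaw": 0}, {"translation": [1.45, 0.02, 0], "delta_rot": [0, 0, 0], "jaw": 0}, {"translation": [1.6, 0.02, 0], "delta_rot": [0, 0, 0], "jaw": 0}, {"translation": [1.6, 0.02, 0], "delta_rot": [0, 0, 0], "jaw": 0}]}}

```text
time: 13.2
tool_pos: [0.4491, -0.2642, 0.0429]
tool_rot: [0.0, 0.988, 0.154, -0.0]
contact_force: [0.1, -0.1, -3.3]
gripper_width: 0.287
grasp_force: 60.0
```

```bash
python3 -c "
from h import *
rep();go([.4058,-.2775,.043],17.75)"
```

```text
t 13.2 s,t,z mm [ 347.14 -388.48   42.89] F [ 0.  -0.1 -3.3] M [0.05 0.04 0.02] grip 60.0
tcp [ 0.4491 -0.2642  0.0429] T [-4.526 -0.045 -0.007] rot [-0.      0.0007 -0.0006]
```

Nearly home and running free. Feeling for the collar now.

Emit:
{"name": "send_rows", "arguments": {"steps": [{"translation": [0.1, 0, 0], "delta_rot": [0, 0, 0], "jaw": 0}, {"translation": [0.2, 0, 0], "delta_rot": [0, 0, 0], "jaw": 0}, {"translation": [0.3, 0, 0], "delta_rot": [0, 0, 0], "jaw": 0}, {"translation": [0.4, 0, 0], "delta_rot": [0, 0, 0], "jaw": 0}, {"translation": [0.4, 0, 0], "delta_rot": [0, 0, 0], "jaw": 0}, {"translation": [0.4, 0, 0], "delta_rot": [0, 0, 0], "jaw": 0}, {"translation": [0.4, 0, 0], "delta_rot": [0, 0, 0], "jaw": 0}, {"translation": [0.4, 0, 0], "delta_rot": [0, 0, 0], "jaw": 0}]}}

```text
time: 14.0
tool_pos: [0.4526, -0.263, 0.0428]
tool_rot: [0.0, 0.988, 0.154, -0.0]
contact_force: [0.0, -0.0, -3.4]
gripper_width: 0.292
grasp_force: 60.0
```

```bash
python3 -c "
from h import *
rep()"
```

```text
t 14.0 s,t,z mm [ 350.9  -388.46   42.85] F [ 0.  -0.  -3.4] M [-0.08  0.05 -0.04] grip 60.0
```

Emit:
{"name": "send_rows", "arguments": {"steps": [{"translation": [0.05, 0, 0], "delta_rot": [0, 0, 0], "jaw": 0}, {"translation": [0.1, 0, 0], "delta_rot": [0, 0, 0], "jaw": 0}, {"translation": [0.15, 0, 0], "delta_rot": [0, 0, 0], "jaw": 0}, {"translation": [0.2, 0, 0], "delta_rot": [0, 0, 0], "jaw": 0}, {"translation": [0.2, 0, 0], "delta_rot": [0, 0, 0], "jaw": 0}, {"translation": [0.2, 0, 0], "delta_rot": [0, 0, 0], "jaw": 0}, {"translation": [0.2, 0, 0], "delta_rot": [0, 0, 0], "jaw": 0}, {"translation": [0.2, 0, 0], "delta_rot": [0, 0, 0], "jaw": 0}]}}

```text
time: 14.8
tool_pos: [0.4545, -0.2624, 0.0429]
tool_rot: [0.0, 0.988, 0.154, -0.0]
contact_force: [0.0, -0.1, -4.1]
gripper_width: 0.293
grasp_force: 60.0
```

```bash
python3 -c "
from h import *
rep()"
```

```text
t 14.8 s,t,z mm [ 352.92 -388.47   42.86] F [-0.  -0.1 -4.1] M [-0.01  0.05  0.02] grip 60.0
```

Emit:
{"name": "send_rows", "arguments": {"steps": [{"translation": [0.03, 0, 0], "delta_rot": [0, 0, 0], "jaw": 0}, {"translation": [0.06, 0, 0], "delta_rot": [0, 0, 0], "jaw": 0}, {"translation": [0.09, 0, 0], "delta_rot": [0, 0, 0], "jaw": 0}, {"translation": [0.12, 0, 0], "delta_rot": [0, 0, 0], "jaw": 0}, {"translation": [0.15, 0, 0], "delta_rot": [0, 0, 0], "jaw": 0}, {"translation": [0.15, 0, 0], "delta_rot": [0, 0, 0], "jaw": 0}, {"translation": [0.15, 0, 0], "delta_rot": [0, 0, 0], "jaw": 0}, {"translation": [0.15, 0, 0], "delta_rot": [0, 0, 0], "jaw": 0}]}}

```text
time: 15.6
tool_pos: [0.4556, -0.2621, 0.0428]
tool_rot: [0.0, 0.988, 0.154, -0.001]
contact_force: [-4.1, -1.6, -2.4]
gripper_width: 0.293
grasp_force: 60.2
```

```bash
python3 -c "
from h import *
rep()"
```

```text
t 15.6 s,t,z mm [ 354.   -388.49   42.79] F [-4.4 -0.2 -2.4] M [-0.03  0.72 -0.1 ] grip 60.2
```

Emit:
{"name": "send_rows", "arguments": {"steps": [{"translation": [0.02, 0, 0], "delta_rot": [0, 0, 0], "jaw": 0}, {"translation": [0.02, 0, 0], "delta_rot": [0, 0, 0], "jaw": 0}, {"translation": [0.02, 0, 0], "delta_rot": [0, 0, 0], "jaw": 0}, {"translation": [0.02, 0, 0], "delta_rot": [0, 0, 0], "jaw": 0}, {"translation": [0.02, 0, 0], "delta_rot": [0, 0, 0], "jaw": 0}, {"translation": [0.02, 0, 0], "delta_rot": [0, 0, 0], "jaw": 0}, {"translation": [0.02, 0, 0], "delta_rot": [0, 0, 0], "jaw": 0}, {"translation": [0.02, 0, 0], "delta_rot": [0, 0, 0], "jaw": 0}]}}

```text
time: 16.4
tool_pos: [0.4556, -0.262, 0.0427]
tool_rot: [-0.0, 0.988, 0.154, -0.001]
contact_force: [-5.5, -2.4, -1.8]
gripper_width: 0.293
grasp_force: 60.2
```

```bash
python3 - <<'E'
from h import *
rep()
f=grab('side','s2');u,v=map(int,proj(f,[.49,-.25,.06]));cv2.imwrite('pics/s2c.png',cv2.resize(f['pixels'][v-40:v+40,u-50:u+50],(800,600),interpolation=3))
E
```

```text
t 16.4 s,t,z mm [ 354.   -388.44   42.72] F [-5.9 -0.7 -1.8] M [ 0.    0.88 -0.07] grip 60.2
```

View pics/s2c.png

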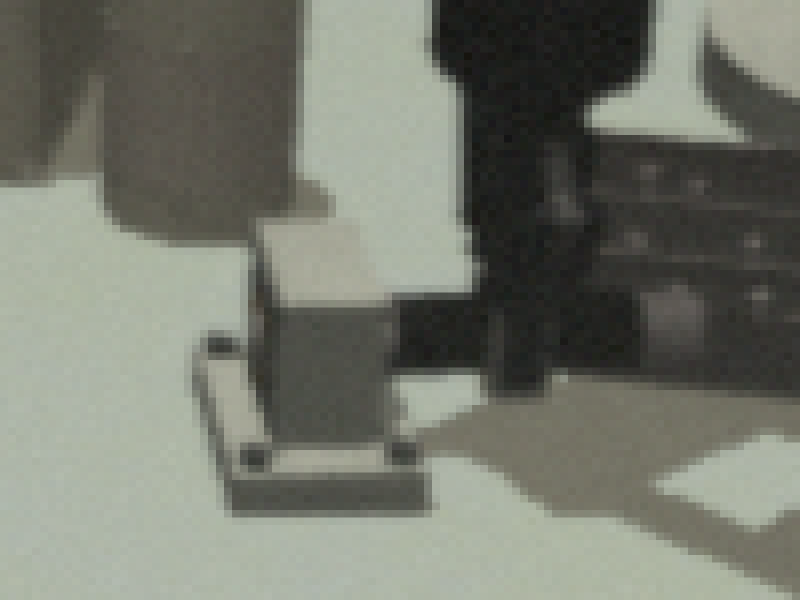

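Collar at the face (around (393,345)), with a steady ~6 N. Now I'll draw it out.

Emit:
{"name": "send_rows", "arguments": {"steps": [{"translation": [-0.3, 0.02, 0], "delta_rot": [0, 0, 0], "jaw": 0}, {"translation": [-0.9, 0.02, 0], "delta_rot": [0, 0, 0], "jaw": 0}, {"translation": [-1.6, 0.02, 0], "delta_rot": [0, 0, 0], "jaw": 0}, {"translation": [-2.4, 0.02, 0], "delta_rot": [0, 0, 0], "jaw": 0}, {"translation": [-3.2, 0.02, 0], "delta_rot": [0, 0, 0], "jaw": 0}, {"translation": [-4.0, 0.02, 0], "delta_rot": [0, 0, 0], "jaw": 0}, {"translation": [-4.8, 0.02, 0], "delta_rot": [0, 0, 0], "jaw": 0}, {"translation": [-5.6, 0.02, 0], "delta_rot": [0, 0, 0], "jaw": 0}]}}

```text
time: 17.25
tool_pos: [0.4022, -0.2793, 0.0429]
tool_rot: [0.0, 0.988, 0.154, -0.0]
contact_force: [0.0, 1.0, -4.1]
gripper_width: 0.292
grasp_force: 60.0
```

```bash
python3 - <<'E'
from h import *
rep()
a=np.radians(17.75);X=np.array([np.cos(a),np.sin(a),0]);Y=np.array([-X[1],X[0],0])
p=(.425+.087+.015)*X-.3885*Y; print(p); go(p+[0,0,.14],17.75)
E
```

```text
t 17.25 s,t,z mm [ 297.88 -388.64   42.92] F [ 0.3  1.  -4.1] M [ 0.01  0.1  -0.01] grip 60.0
[ 0.62035237 -0.20934228  0.        ]
tcp [ 0.4022 -0.2793  0.0429] T [22.905 -0.039 -9.725] rot [ 0.      0.0007 -0.0011]
```

Emit:
{"name": "send_rows", "arguments": {"steps": [{"translation": [0, 0, -2], "delta_rot": [0, 0, 0], "jaw": 0}, {"translation": [0, 0, -5.5], "delta_rot": [0, 0, 0], "jaw": 0}, {"translation": [0, 0, -9], "delta_rot": [0, 0, 0], "jaw": 0}, {"translation": [3, 0, -9.7], "delta_rot": [0, 0, 0], "jaw": 0}, {"translation": [7.5, 0, -9.7], "delta_rot": [0, 0, 0], "jaw": 0}, {"translation": [12, 0, -9.7], "delta_rot": [0, 0, 0], "jaw": 0}, {"translation": [16.5, 0, -9.7], "delta_rot": [0, 0, 0], "jaw": 0}, {"translation": [20.5, 0, -9.7], "delta_rot": [0, 0, 0], "jaw": 0}]}}

```text
time: 18.05
tool_pos: [0.5997, -0.2161, 0.1395]
tool_rot: [-0.0, 0.988, 0.154, -0.0]
contact_force: [0.2, -2.0, -4.0]
gripper_width: 0.293
grasp_force: 60.0
```

Emit:
{"name": "send_rows", "arguments": {"steps": [{"translation": [2, 0, 0], "delta_rot": [0, 0, 0], "jaw": 0}, {"translation": [2.4, 0, 0], "delta_rot": [0, 0, 0], "jaw": 0}, {"translation": [2.4, 0, 0], "delta_rot": [0, 0, 0], "jaw": 0}, {"translation": [2.4, 0, 0], "delta_rot": [0, 0, 0], "jaw": 0}, {"translation": [2.4, 0, 0], "delta_rot": [0, 0, 0], "jaw": 0}, {"translation": [2.4, 0, 0], "delta_rot": [0, 0, 0], "jaw": 0}, {"translation": [2.4, 0, 0], "delta_rot": [0, 0, 0], "jaw": 0}, {"translation": [2.4, 0, 0], "delta_rot": [0, 0, 0], "jaw": 0}]}}

```text
time: 18.85
tool_pos: [0.6209, -0.2097, 0.1399]
tool_rot: [0.0, 0.988, 0.154, -0.0]
contact_force: [0.1, -0.5, -3.9]
gripper_width: 0.294
grasp_force: 60.0
```

```bash
python3 - <<'E'
from h import *
rep()
go([.62035,-.20934,.043],17.75)
E
```

```text
t 18.85 s,t,z mm [ 527.4  -388.96  139.88] F [-0.1 -0.5 -3.9] M [0.02 0.09 0.  ] grip 60.0
tcp [ 0.6209 -0.2097  0.1399] T [-0.033 -0.046  9.688] rot [ 0.      0.0007 -0.0013]
```

Emit:
{"name": "send_rows", "arguments": {"steps": [{"translation": [0, -0.05, 2], "delta_rot": [0, 0, 0], "jaw": 0}, {"translation": [0, -0.05, 5], "delta_rot": [0, 0, 0], "jaw": 0}, {"translation": [0, -0.05, 8], "delta_rot": [0, 0, 0], "jaw": 0}, {"translation": [0, -0.05, 9.3], "delta_rot": [0, 0, 0], "jaw": 0}, {"translation": [0, -0.05, 9.7], "delta_rot": [0, 0, 0], "jaw": 0}, {"translation": [0, -0.05, 9.7], "delta_rot": [0, 0, 0], "jaw": 0}, {"translation": [0, -0.05, 9.7], "delta_rot": [0, 0, 0], "jaw": 0}, {"translation": [0, -0.05, 9.7], "delta_rot": [0, 0, 0], "jaw": 0}]}}

```text
time: 19.65
tool_pos: [0.6223, -0.2096, 0.0449]
tool_rot: [0.001, 0.988, 0.154, 0.001]
contact_force: [0.0, 0.4, -3.5]
gripper_width: 0.292
grasp_force: 59.9
```

```bash
python3 - <<'E'
from h import *
rep()
go([.62035,-.20934,.043],17.75)
E
```

```text
t 19.65 s,t,z mm [ 528.75 -389.35   44.94] F [ 0.1  0.3 -3.5] M [ 0.04  0.01 -0.03] grip 59.9
tcp [ 0.6223 -0.2096  0.0449] T [-0.176 -0.086  0.194] rot [ 0.0024 -0.0019 -0.0008]
```

Emit:
{"name": "send_rows", "arguments": {"steps": [{"translation": [-0.2, -0.02, 0.05], "delta_rot": [0, 0, 0], "jaw": 0}, {"translation": [-0.4, -0.02, 0.05], "delta_rot": [0, 0, 0], "jaw": 0}, {"translation": [-0.6, -0.02, 0.05], "delta_rot": [0, 0, 0], "jaw": 0}, {"translation": [-0.8, -0.02, 0.05], "delta_rot": [0, 0, 0], "jaw": 0}, {"translation": [-0.8, -0.02, 0.05], "delta_rot": [0, 0, 0], "jaw": 0}, {"translation": [-0.8, -0.02, 0.05], "delta_rot": [0, 0, 0], "jaw": 0}, {"translation": [-0.8, -0.02, 0.05], "delta_rot": [0, 0, 0], "jaw": 0}, {"translation": [-0.8, -0.02, 0.05], "delta_rot": [0, 0, 0], "jaw": 0}]}}

```text
time: 20.45
tool_pos: [0.6133, -0.2112, 0.0422]
tool_rot: [0.0, 0.988, 0.154, -0.0]
contact_force: [0.7, -1.1, -4.1]
gripper_width: 0.295
grasp_force: 59.9
```

```bash
python3 - <<'E'
from h import *
rep()
go([.62035,-.20934,.043],17.75)
E
```

```text
t 20.45 s,t,z mm [ 519.7  -388.13   42.24] F [ 0.3 -1.2 -4.1] M [-0.01  0.06  0.01] grip 59.9
tcp [ 0.6133 -0.2112  0.0422] T [ 0.729  0.036 -0.076] rot [-0.      0.0007 -0.0008]
```

Emit:
{"name": "send_rows", "arguments": {"steps": [{"translation": [-0.1, 0.03, -0.07], "delta_rot": [0, 0, 0], "jaw": 0}, {"translation": [-0.2, 0.03, -0.07], "delta_rot": [0, 0, 0], "jaw": 0}, {"translation": [-0.35, 0.03, -0.07], "delta_rot": [0, 0, 0], "jaw": 0}, {"translation": [-0.5, 0.03, -0.07], "delta_rot": [0, 0, 0], "jaw": 0}, {"translation": [-0.6, 0.03, -0.07], "delta_rot": [0, 0, 0], "jaw": 0}, {"translation": [-0.65, 0.03, -0.07], "delta_rot": [0, 0, 0], "jaw": 0}, {"translation": [-0.65, 0.03, -0.07], "delta_rot": [0, 0, 0], "jaw": 0}, {"translation": [-0.65, 0.03, -0.07], "delta_rot": [0, 0, 0], "jaw": 0}]}}

```text
time: 21.25
tool_pos: [0.6071, -0.2135, 0.043]
tool_rot: [0.0, 0.988, 0.154, -0.0]
contact_force: [-0.9, -0.2, -4.2]
gripper_width: 0.294
grasp_force: 59.9
```

```bash
python3 - <<'E'
from h import *
rep()
E
```

```text
t 21.25 s,t,z mm [ 513.16 -388.42   42.97] F [-1.   0.1 -4.2] M [0.02 0.11 0.  ] grip 59.9
```

Emit:
{"name": "send_rows", "arguments": {"steps": [{"translation": [-0.03, 0, 0], "delta_rot": [0, 0, 0], "jaw": 0}, {"translation": [-0.06, 0, 0], "delta_rot": [0, 0, 0], "jaw": 0}, {"translation": [-0.09, 0, 0], "delta_rot": [0, 0, 0], "jaw": 0}, {"translation": [-0.12, 0, 0], "delta_rot": [0, 0, 0], "jaw": 0}, {"translation": [-0.15, 0, 0], "delta_rot": [0, 0, 0], "jaw": 0}, {"translation": [-0.15, 0, 0], "delta_rot": [0, 0, 0], "jaw": 0}, {"translation": [-0.15, 0, 0], "delta_rot": [0, 0, 0], "jaw": 0}, {"translation": [-0.15, 0, 0], "delta_rot": [0, 0, 0], "jaw": 0}]}}

```text
time: 22.05
tool_pos: [0.606, -0.2138, 0.0431]
tool_rot: [0.0, 0.988, 0.154, -0.0]
contact_force: [2.9, 0.9, -5.7]
gripper_width: 0.295
grasp_force: 59.9
```

```bash
python3 - <<'E'
from h import *
rep()
E
```

```text
t 22.05 s,t,z mm [ 511.97 -388.4    43.06] F [ 3.  -0.1 -5.7] M [ 0.02 -0.36 -0.03] grip 59.9
```

Contact is exactly where expected (s = 512.0), at 3 N. I'll add a touch and hold for over a second.

Emit:
{"name": "send_rows", "arguments": {"steps": [{"translation": [-0.02, 0, 0], "delta_rot": [0, 0, 0], "jaw": 0}, {"translation": [-0.02, 0, 0], "delta_rot": [0, 0, 0], "jaw": 0}, {"translation": [-0.02, 0, 0], "delta_rot": [0, 0, 0], "jaw": 0}, {"translation": [-0.02, 0, 0], "delta_rot": [0, 0, 0], "jaw": 0}, {"translation": [-0.02, 0, 0], "delta_rot": [0, 0, 0], "jaw": 0}, {"translation": [-0.02, 0, 0], "delta_rot": [0, 0, 0], "jaw": 0}, {"translation": [-0.02, 0, 0], "delta_rot": [0, 0, 0], "jaw": 0}, {"translation": [-0.02, 0, 0], "delta_rot": [0, 0, 0], "jaw": 0}]}}

```text
time: 22.85
tool_pos: [0.6059, -0.2139, 0.0431]
tool_rot: [0.0, 0.988, 0.154, 0.0]
contact_force: [4.7, 1.7, -4.4]
gripper_width: 0.292
grasp_force: 59.9
```

Emit:
{"name": "send_rows", "arguments": {"steps": [{"translation": [0, 0, 0], "delta_rot": [0, 0, 0], "jaw": 0}, {"translation": [0, 0, 0], "delta_rot": [0, 0, 0], "jaw": 0}, {"translation": [0, 0, 0], "delta_rot": [0, 0, 0], "jaw": 0}, {"translation": [0, 0, 0], "delta_rot": [0, 0, 0], "jaw": 0}, {"translation": [0, 0, 0], "delta_rot": [0, 0, 0], "jaw": 0}, {"translation": [0, 0, 0], "delta_rot": [0, 0, 0], "jaw": 0}, {"translation": [0, 0, 0], "delta_rot": [0, 0, 0], "jaw": 0}, {"translation": [0, 0, 0], "delta_rot": [0, 0, 0], "jaw": 0}]}}

```text
time: 23.65
tool_pos: [0.6059, -0.2139, 0.0431]
tool_rot: [0.0, 0.988, 0.154, 0.0]
contact_force: [3.9, 2.4, -5.0]
gripper_width: 0.289
grasp_force: 59.9
```

```bash
python3 - <<'E'
from h import *
rep()
f=grab('scene','c2');u,v=map(int,proj(f,[.56,-.23,.06]));cv2.imwrite('pics/c2c.png',cv2.resize(f['pixels'][v-45:v+45,u-60:u+60],(800,600),interpolation=3))
E
```

```text
t 23.65 s,t,z mm [ 511.86 -388.46   43.12] F [ 4.4  1.1 -5. ] M [ 0.06 -0.77 -0.09] grip 59.9
```

View pics/c2c.png

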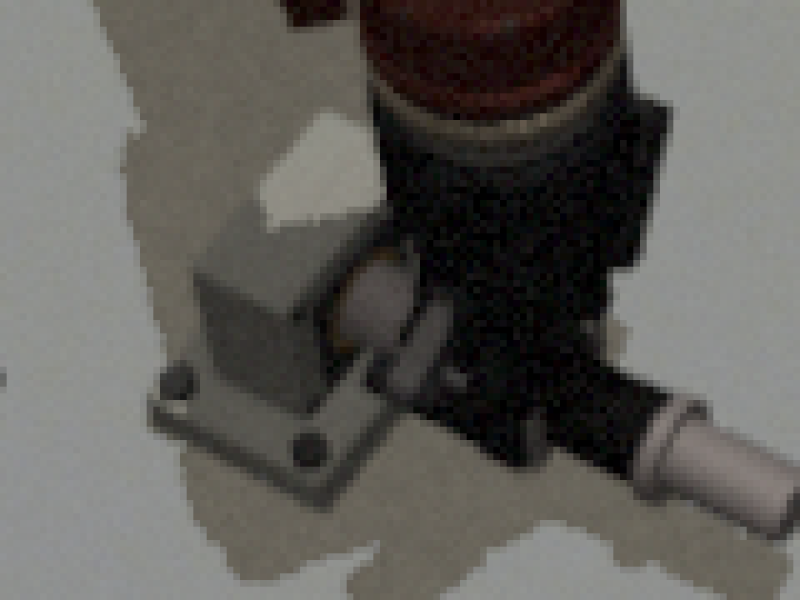

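The no-go end covers the mouth concentrically (bronze rim visible around (370,300)) and is refused. Backing off and returning to the cradle.

Emit:
{"name": "send_rows", "arguments": {"steps": [{"translation": [0.5, 0, 0], "delta_rot": [0, 0, 0], "jaw": 0}, {"translation": [1.5, 0, 0], "delta_rot": [0, 0, 0], "jaw": 0}, {"translation": [2.5, 0, -1], "delta_rot": [0, 0, 0], "jaw": 0}, {"translation": [2.8, 0, -4], "delta_rot": [0, 0, 0], "jaw": 0}, {"translation": [2.8, 0, -7.5], "delta_rot": [0, 0, 0], "jaw": 0}, {"translation": [2.8, 0, -10], "delta_rot": [0, 0, 0], "jaw": 0}, {"translation": [2.8, -2, -10], "delta_rot": [0, 0, 0], "jaw": 0}, {"translation": [2.8, -5, -10], "delta_rot": [0, 0, 0.03], "jaw": 0}]}}

```text
time: 24.5
tool_pos: [0.6181, -0.1582, 0.1449]
tool_rot: [0.001, 0.99, 0.138, 0.001]
contact_force: [-0.1, 1.1, -4.3]
gripper_width: 0.292
grasp_force: 60.0
```

```bash
python3 - <<'E'
from h import *
rep()
go([.5789,.1873,.13],-4.8)
E
```

```text
t 24.5 s,t,z mm [ 540.46 -339.09  144.92] F [ 0.2  1.1 -4.3] M [0.03 0.06 0.04] grip 60.0
tcp [ 0.6181 -0.1582  0.1449] T [  5.657 -34.309   1.43 ] rot [ 0.0018 -0.0017  0.3603]
```

Emit:
{"name": "send_rows", "arguments": {"steps": [{"translation": [0.7, -4.5, 0], "delta_rot": [0, 0, 0.05], "jaw": 0}, {"translation": [1.5, -9, 0], "delta_rot": [0, 0, 0.1], "jaw": 0}, {"translation": [2.2, -13.5, 0], "delta_rot": [0, 0, 0.15], "jaw": 0}, {"translation": [3, -18, 0.3], "delta_rot": [0, 0, 0.2], "jaw": 0}, {"translation": [3.7, -22.5, 0.6], "delta_rot": [0, 0, 0.25], "jaw": 0}, {"translation": [4.5, -27, 0.9], "delta_rot": [0, 0, 0.3], "jaw": 0}, {"translation": [5.2, -31, 1.2], "delta_rot": [0, 0, 0.34], "jaw": 0}, {"translation": [5.6, -34, 1.4], "delta_rot": [0, 0, 0.36], "jaw": 0}]}}

```text
time: 25.3
tool_pos: [0.5756, 0.1876, 0.128]
tool_rot: [0.0, 0.999, -0.04, -0.001]
contact_force: [0.4, 0.2, -4.3]
gripper_width: 0.29
grasp_force: 60.0
```

Emit:
{"name": "send_rows", "arguments": {"steps": [{"translation": [0, 0, 0], "delta_rot": [0, 0, 0], "jaw": 0}, {"translation": [0, 0, 0], "delta_rot": [0, 0, 0], "jaw": 0}, {"translation": [0, 0, 0], "delta_rot": [0, 0, 0], "jaw": 0}, {"translation": [0, 0, 0], "delta_rot": [0, 0, 0], "jaw": 0}, {"translation": [0, 0, 0], "delta_rot": [0, 0, 0], "jaw": 0}, {"translation": [0, 0, 0], "delta_rot": [0, 0, 0], "jaw": 0}, {"translation": [0, 0, 0], "delta_rot": [0, 0, 0], "jaw": 0}, {"translation": [0, 0, 0], "delta_rot": [0, 0, 0], "jaw": 0}]}}

```text
time: 26.1
tool_pos: [0.5773, 0.1842, 0.1289]
tool_rot: [0.0, 0.999, -0.041, -0.0]
contact_force: [0.1, 0.2, -4.5]
gripper_width: 0.291
grasp_force: 60.2
```

```bash
python3 - <<'E'
from h import *
rep()
go([.5789,.1873,.06],-4.8)
E
```

```text
t 26.1 s,t,z mm [ 6.0601e+02 -5.6000e-01  1.2893e+02] F [ 0.1  0.2 -4.5] M [ 0.03  0.03 -0.04] grip 60.2
tcp [0.5773 0.1842 0.1289] T [ 0.137 -0.321  6.893] rot [0.0002 0.0007 0.0023]
```

Emit:
{"name": "send_rows", "arguments": {"steps": [{"translation": [0.13, -0.3, 1.5], "delta_rot": [0, 0, 0], "jaw": 0}, {"translation": [0.13, -0.3, 3.5], "delta_rot": [0, 0, 0], "jaw": 0}, {"translation": [0.13, -0.3, 5.3], "delta_rot": [0, 0, 0], "jaw": 0}, {"translation": [0.13, -0.3, 6.2], "delta_rot": [0, 0, 0], "jaw": 0}, {"translation": [0.13, -0.3, 6.2], "delta_rot": [0, 0, 0], "jaw": 0}, {"translation": [0.13, -0.3, 6.2], "delta_rot": [0, 0, 0], "jaw": 0}, {"translation": [0.13, -0.3, 6.2], "delta_rot": [0, 0, 0], "jaw": 0}, {"translation": [0.13, -0.3, 6.2], "delta_rot": [0, 0, 0], "jaw": 0}]}}

```text
time: 26.9
tool_pos: [0.5797, 0.1875, 0.0682]
tool_rot: [-0.0, 0.999, -0.041, 0.001]
contact_force: [0.4, 0.4, -4.5]
gripper_width: 0.29
grasp_force: 60.1
```

Emit:
{"name": "send_rows", "arguments": {"steps": [{"translation": [0, 0, 0], "delta_rot": [0, 0, 0], "jaw": 0}, {"translation": [0, 0, 0], "delta_rot": [0, 0, 0], "jaw": 0}, {"translation": [0, 0, 0], "delta_rot": [0, 0, 0], "jaw": 0}, {"translation": [0, 0, 0], "delta_rot": [0, 0, 0], "jaw": 0}, {"translation": [0, 0, 0], "delta_rot": [0, 0, 0], "jaw": 0}, {"translation": [0, 0, 0], "delta_rot": [0, 0, 0], "jaw": 0}, {"translation": [0, 0, 0], "delta_rot": [0, 0, 0], "jaw": 0}, {"translation": [0, 0, 0], "delta_rot": [0, 0, 0], "jaw": 0}]}}

```text
time: 27.7
tool_pos: [0.5788, 0.1873, 0.0669]
tool_rot: [0.0, 0.999, -0.04, -0.0]
contact_force: [0.6, -0.3, -3.8]
gripper_width: 0.293
grasp_force: 60.1
```

```bash
python3 - <<'E'
from h import *
rep()
go([.5789,.1873,.045],-4.8)
f=pickle.load(open('w3.pkl','rb'));W=pts(f);g=f['pixels'].astype(int)
m=((g[...,2]-g[...,0])>40)&(W[...,2]>.046)&(W[...,2]<.058)&(np.hypot(W[...,0]-.579,W[...,1]-.188)<.08)
a=np.radians(-4.8);X=np.array([np.cos(a),np.sin(a)]);Y=np.array([-X[1],X[0]])
d=(W[m][:,:2]-[.5789,.1873]); s,t=d@X*1000,d@Y*1000
for lo,hi in((-45,-25),(25,45)):
    k=(s>lo)&(s<hi); print(lo,k.sum(),np.percentile(s[k],[3,97]).round(1) if k.any() else '', [np.percentile(t[k&(q)],[3,97]).round(1) for q in(t>0,t<0) if (k&q).sum()>3])
E
```

```text
t 27.7 s,t,z mm [608.3    1.95  66.86] F [ 0.4 -0.5 -3.8] M [ 0.06  0.09 -0.03] grip 60.1
tcp [0.5788 0.1873 0.0669] T [ 1.600e-02 -1.000e-03  2.186e+00] rot [0.0003 0.0008 0.0028]
-45 454 [-40.8 -33.7] [array([19.2, 28.8]), array([-25.7, -16. ])]
25 797 [28.5 36.3] [array([18.3, 28.9]), array([-26.5, -15.8])]
```

Emit:
{"name": "send_rows", "arguments": {"steps": [{"translation": [-0.15, -0.1, 0.3], "delta_rot": [0, 0, 0], "jaw": 0}, {"translation": [-0.15, -0.1, 0.6], "delta_rot": [0, 0, 0], "jaw": 0}, {"translation": [-0.15, -0.1, 1.0], "delta_rot": [0, 0, 0], "jaw": 0}, {"translation": [-0.15, -0.1, 1.4], "delta_rot": [0, 0, 0], "jaw": 0}, {"translation": [-0.15, -0.1, 1.8], "delta_rot": [0, 0, 0], "jaw": 0}, {"translation": [-0.15, -0.1, 2.0], "delta_rot": [0, 0, 0], "jaw": 0}, {"translation": [-0.15, -0.1, 2.1], "delta_rot": [0, 0, 0], "jaw": 0}, {"translation": [-0.15, -0.1, 2.1], "delta_rot": [0, 0, 0], "jaw": 0}]}}

```text
time: 28.5
tool_pos: [0.5773, 0.1884, 0.0457]
tool_rot: [0.0, 0.999, -0.041, -0.0]
contact_force: [-0.4, 0.8, -3.7]
gripper_width: 0.292
grasp_force: 60.1
```

Emit:
{"name": "send_rows", "arguments": {"steps": [{"translation": [0, 0, 0], "delta_rot": [0, 0, 0], "jaw": 0}, {"translation": [0, 0, 0], "delta_rot": [0, 0, 0], "jaw": 0}, {"translation": [0, 0, 0], "delta_rot": [0, 0, 0], "jaw": 0}, {"translation": [0, 0, 0], "delta_rot": [0, 0, 0], "jaw": 0}, {"translation": [0, 0, 0], "delta_rot": [0, 0, 0], "jaw": 0}, {"translation": [0, 0, 0], "delta_rot": [0, 0, 0], "jaw": 0}, {"translation": [0, 0, 0], "delta_rot": [0, 0, 0], "jaw": 0}, {"translation": [0, 0, 0], "delta_rot": [0, 0, 0], "jaw": 0}]}}

```text
time: 29.3
tool_pos: [0.5773, 0.1884, 0.0459]
tool_rot: [0.0, 0.999, -0.041, -0.0]
contact_force: [-0.0, -0.5, -4.3]
gripper_width: 0.292
grasp_force: 60.1
```

```bash
python3 - <<'E'
from h import *
rep(-4.8)
go([.5789,.1873,.045],-4.8)
E
```

```text
t 29.3 s,t,z mm [559.52 236.08  45.87] F [ 0.  -0.5 -4.3] M [-0.01  0.05 -0.03] grip 60.1
tcp [0.5773 0.1884 0.0459] T [0.167 0.1   0.087] rot [0.0002 0.0008 0.0027]
```

Emit:
{"name": "send_rows", "arguments": {"steps": [{"translation": [0, 0, 0.04], "delta_rot": [0, 0, 0], "jaw": 0}, {"translation": [0, 0, 0.08], "delta_rot": [0, 0, 0], "jaw": 0}, {"translation": [0, 0, 0.1], "delta_rot": [0, 0, 0], "jaw": 0}, {"translation": [0, 0, 0.1], "delta_rot": [0, 0, 0], "jaw": 0}, {"translation": [0, 0, 0.1], "delta_rot": [0, 0, 0], "jaw": 0}, {"translation": [0, 0, 0.1], "delta_rot": [0, 0, 0], "jaw": 0}, {"translation": [0, 0, 0.1], "delta_rot": [0, 0, 0], "jaw": 2.7}, {"translation": [0, 0, 0.1], "delta_rot": [0, 0, 0], "jaw": 2.9}]}}

```text
time: 30.1
tool_pos: [0.5783, 0.1886, 0.0458]
tool_rot: [-0.0, 0.999, -0.041, 0.001]
contact_force: [0.8, 0.3, -0.2]
gripper_width: 0.338
grasp_force: 0.0
```

Emit:
{"name": "send_rows", "arguments": {"steps": [{"translation": [0, 0, 0], "delta_rot": [0, 0, 0], "jaw": 3.2}, {"translation": [0, 0, 0], "delta_rot": [0, 0, 0], "jaw": 3.8}, {"translation": [0, 0, 0], "delta_rot": [0, 0, 0], "jaw": 4.6}, {"translation": [0, 0, 0], "delta_rot": [0, 0, 0], "jaw": 5.5}, {"translation": [0, 0, 0], "delta_rot": [0, 0, 0], "jaw": 6}, {"translation": [0, 0, 0], "delta_rot": [0, 0, 0], "jaw": 6}, {"translation": [0, 0, 0], "delta_rot": [0, 0, 0], "jaw": 6}, {"translation": [0, 0, 0], "delta_rot": [0, 0, 0], "jaw": 6}]}}

```text
time: 30.9
tool_pos: [0.5773, 0.1884, 0.0449]
tool_rot: [0.0, 0.999, -0.04, -0.0]
contact_force: [-0.4, 0.1, -0.4]
gripper_width: 0.698
grasp_force: 0.0
```

Emit:
{"name": "send_rows", "arguments": {"steps": [{"translation": [0, 0, -1], "delta_rot": [0, 0, 0], "jaw": 6}, {"translation": [0, 0, -3], "delta_rot": [0, 0, 0], "jaw": 6}, {"translation": [0, 0, -6], "delta_rot": [0, 0, 0], "jaw": 6}, {"translation": [0, 0, -9], "delta_rot": [0, 0, 0], "jaw": 6}, {"translation": [0, 0, -12], "delta_rot": [0, 0, 0], "jaw": 6}, {"translation": [0, 0, -12], "delta_rot": [0, 0, 0], "jaw": 6}, {"translation": [0, 0, -12], "delta_rot": [0, 0, 0], "jaw": 6}, {"translation": [0, 0, -12], "delta_rot": [0, 0, 0], "jaw": 6}]}}

```text
time: 31.7
tool_pos: [0.5766, 0.1883, 0.1636]
tool_rot: [0.0, 0.999, -0.041, -0.001]
contact_force: [-0.9, -0.1, -0.3]
gripper_width: 0.701
grasp_force: 0.0
```

```bash
python3 - <<'E'
from h import *
rep(-4.8)
f=grab('side','s3');g=grab('wrist','w6')
u,v=map(int,proj(f,[.58,.188,.04]))
cv2.imwrite('pics/fin.png',np.hstack([cv2.resize(f['pixels'][v-50:v+50,u-65:u+65],(400,300)),cv2.resize(g['pixels'],(400,300))]))
E
```

```text
t 31.7 s,t,z mm [558.82 235.87 163.64] F [-0.9 -0.2 -0.3] M [ 0.01  0.01 -0.01] grip 0.0
```

View pics/fin.png

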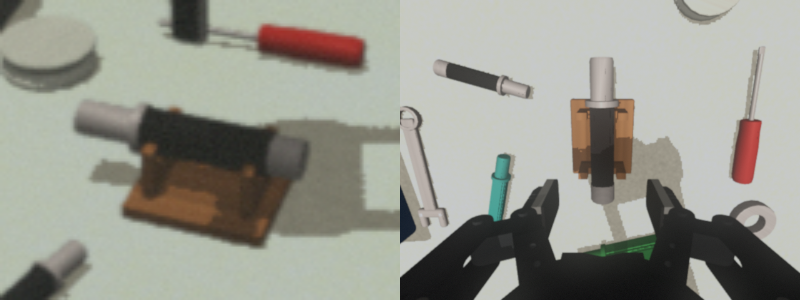

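The gauge is lying in both slots (side crop about (190,140), wrist about (602,130)), the gripper is clear, and the other things are where they were. Handing in.

```bash
python3 -c "
from plant import *
print(job_done())"
```

```text
the job is handed in; nothing more can be done
None
```

The bush check is finished and handed in at about 32 s of the 72 s allowed: the go end went fully home (collar pressed at about 6 N) and was drawn out, the no-go end was refused under a steady 4–5 N for over a second, and the gauge is back in its cradle with the other things untouched.

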